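Clear the jammed sleeve flask and sort the sleeves

ROBOT

A 6-joint arm with a two-finger parallel gripper is mounted at the origin on the work surface. World frame = base frame: x ahead of the robot, y to its left, z up, the work surface at z = 0. Lengths are in m, angles in rad, forces in N, time in s.
With the tool pointing down it reaches from about 0.225 to 0.875 m from the base axis. Payload 3.4 kg.
Tool frame: the origin (TCP) lies between the finger pads; the fingertips stand 25 mm ahead of it and the grasp point (between the pads) lies 6 mm ahead of it; z points along the fingers, y is the line along which they close (so a half turn about z gives the same grasp; the last joint's range is limited). The gripper opens to 85 mm and grips with 20 to 120 N. Pads are 22 mm wide; open, the fingers measure 114 mm over their backs; the gripper's body (76 mm by 85 mm) begins 54 mm behind the grasp point. The pads swing forward as they close: fully open they stand 13 mm farther back than shut.
Start: joints at [1.013, 0.276, 1.505, -0, 1.361, -0.121], TCP at [0.243, 0.521, 0.256] pointing down, gripper open.
Joint ranges: [-2.89, 2.89], [-0.75, 2.08], [0.22, 2.7], [-1.18, 4.32], [0.11, 2.71], [-2.7, 2.7]. Speed limits (rad/s): [2.57, 2.57, 3.14, 3.14, 3.14, 3.14].

INTERFACE

Orientations are given as a unit quaternion [w, x, y, z].
In Python, from rig import manip, cams, ticket gives the robot as it stands.
- The arm moves only by the tool step_arm, never from a script. Its argument "increments" is a list of rows, each an object with "dp": the shift along the world's x, y, z each as a share of 0.2 m, from -1 to 1, a list of three; "yaw": the turn about the world's z as a share of 0.15 rad, from -1 to 1; "grip": the opening, from 0 (shut) to 1 (fully open). In form: [{"dp": [tx, ty, tz], "yaw": yaw, "grip": grip}, ...]. A call has 1 to 5 rows; each row shifts and turns the commanded pose from where the row before left it; what a row does not reach is not made up. A row lasts 1/8 s, in which the tool goes at most 62.5 mm and 10.7 degrees, less where a joint would pass 70% of its speed; a pose out of reach is approached as far as the arm can. A call with a number of a shift or a turn outside -1 to 1 is refused whole. A call with a gripper value outside its range is refused whole. The fingers move at their own pace and stop on an object; "squeeze" is the grip in N (left out, the last holds). Time passes only in rows, so rows that do not move let the fingers close. It gives the time, the measured TCP pose, the force, the opening and the grip force at its end, in the units of the state.
- manip.get_state(): the state, without advancing time (a new reading comes with each control period).
- cams.get_image(name): name is "side" or "top" or "wrist"; returns the picture (400x640x3 uint8, blue, green, red); there is no depth.
- cams.get_calibration(name): a dict with "fx", "fy", "cx", "cy" (pixels), "extrinsics" (4x4, takes a point from camera to world coordinates). Camera axes: x right, y up, looking along -z (the intrinsics and any distortion apply to the point x, -y, -z); pixel columns grow to the right and rows downward; lengths in m; the calibration is good to about 2 mm. A picture is of the moment at which its call begins: read the wrist's pose just before it. get_calibration takes no time and is no camera call; for the wrist camera it gives the pose at the moment of the call.
- ticket.sign_off(): hands the job in; it is judged then, once.
The state is a dict: "clock": time; "qpos": joint angles; "qd": joint speeds; "effort": joint torques, N m; "position": TCP position; "ee_rot": TCP orientation; "contact_force": force on the tool from outside, world axes, zero at the start; "moment": the same for the moment, N m; "width": finger opening in m; "gripper_force": force on a finger pad.
Only numpy, scipy, OpenCV 4.12 (cv2) and the standard library are available. Lean on these libraries where they do the work, as an engineer would, in place of code of your own. Each camera call takes 0.05 s, during which the arm holds its last target. There are 200 camera calls.

TASK

Put the catch tray on the table under the mouth of the tilted flask, then tap the side of the flask until every coupling sleeve stuck in it has dropped out; do not touch the sleeves with the fingers while they are still in the flask. Finish with each sleeve in the sorting box of its own colour, the boxes level on the table, and the tray back down on the middle of its black mat; leave the blue cap, the screwdriver and the ring gauge where they are.

Things in the scene. Friction and masses are not known exactly. Their poses are not given: they have to be found in the camera images.
- drop (a point): point on the table surface over which falling sleeves pass, 50 mm ahead of the flask's mouth (seen from above); it has the rack's axes
- rack: blue steel rack fixed to the table that carries the flask; origin on the table surface straight below the floor of the flask's mouth; its x axis is level and points from the mouth towards the flask's closed end, z up. Its base plate (200 x 100 x 12 mm) covers x = 90 to 290 mm, y = -50 to 50 mm; the table ahead of x = 90 mm is free
- flask (a joint): sideways shift (m) of the flask on its rubber mounts along the rack's +y; 0 at rest, stops at +-10 mm. The springy mounts (about 2500 N/m, little damping) give a few mm under a tap and the flask then rings at about 10 Hz for a moment
- mouth (a point): centre of the open mouth of a flat clear narrow-necked flask, 300 mm long, tilted 26 degrees, mouth lowest. Flask axes: x up the flask from mouth to closed end, y sideways (level), z out of its flat top. Walls 4 mm, inner height 32 mm; floor of the mouth 110 mm above the table. Neck 34 mm wide inside, 42 outside, for 75 mm; then shoulders
- tap_side (a point): middle of the flask's body (half way up its thickness), 165 mm up from the mouth, same axes as the mouth; the shoulders end 135 mm up from the mouth and from there the body is 84 mm wide outside: the flat sides to tap are 42 mm to either side along y, 40 mm high
- tray: shallow aluminium catch tray, loose, 0.4 kg, 170 (x) x 150 (y) mm; origin under its centre; floor 5 mm thick, rim 16 mm high. A black upright grip stands clear of the rim on its -x side, on a 6 mm tongue: 12 mm thick (x), 60 mm wide (y), 45 mm high, centred at x = -118 mm. It starts on its mat
- mat: black rubber mat fixed on the table, 210 (x) x 170 (y) x 2 mm, the tray's parking place; origin under its centre
- sleeve_red: red square coupling sleeve, 50 (x) x 24 x 24 mm, about 80 g, origin at its centre; if present it starts in the flask, its x axis along the flask's; friction just holds it on the slope, and each brisk tap on the flask's side (0.1 to 0.25 m/s, then away at once) lets it creep some 10 to 30 mm towards the mouth
- sleeve_blue: blue square coupling sleeve, 50 (x) x 24 x 24 mm, about 80 g, origin at its centre; if present it starts in the flask, its x axis along the flask's; friction just holds it on the slope, and each brisk tap on the flask's side (0.1 to 0.25 m/s, then away at once) lets it creep some 10 to 30 mm towards the mouth
- sleeve_yellow: yellow square coupling sleeve, 50 (x) x 24 x 24 mm, about 80 g, origin at its centre; if present it starts in the flask, its x axis along the flask's; friction just holds it on the slope, and each brisk tap on the flask's side (0.1 to 0.25 m/s, then away at once) lets it creep some 10 to 30 mm towards the mouth
- sleeve_green: green square coupling sleeve, 50 (x) x 24 x 24 mm, about 80 g, origin at its centre; if present it starts in the flask, its x axis along the flask's; friction just holds it on the slope, and each brisk tap on the flask's side (0.1 to 0.25 m/s, then away at once) lets it creep some 10 to 30 mm towards the mouth
- sleeve_white: white square coupling sleeve, 50 (x) x 24 x 24 mm, about 80 g, origin at its centre; if present it starts in the flask, its x axis along the flask's; friction just holds it on the slope, and each brisk tap on the flask's side (0.1 to 0.25 m/s, then away at once) lets it creep some 10 to 30 mm towards the mouth
- box_red: red open sorting box, loose, 0.3 kg, 108 (x) x 88 (y) x 32 mm high, walls and floor 4 mm; origin under its centre
- box_blue: blue open sorting box, loose, 0.3 kg, 108 (x) x 88 (y) x 32 mm high, walls and floor 4 mm; origin under its centre
- box_yellow: yellow open sorting box, loose, 0.3 kg, 108 (x) x 88 (y) x 32 mm high, walls and floor 4 mm; origin under its centre
- box_green: green open sorting box, loose, 0.3 kg, 108 (x) x 88 (y) x 32 mm high, walls and floor 4 mm; origin under its centre
- box_white: white open sorting box, loose, 0.3 kg, 108 (x) x 88 (y) x 32 mm high, walls and floor 4 mm; origin under its centre
- cap: blue flask cap, a disc 52 mm across and 22 mm high, not part of the job; origin under its centre
- screwdriver: screwdriver 180 mm long, not part of the job
- ring_gauge: steel ring gauge 70 mm across, 20 mm high, not part of the job
Things that resemble listed ones, but are neither listed nor needed, are in the scene too. Several things have the shape of the box_green; the one meant has the colours described above.

How it is judged:
On the way, in this order (a step that is already met when the one before it is completed fails the run):
1. the tray stands on the table under the mouth, with the drop point well inside it (x of drop in the frame of tray between -0.065 and 0.065 m and y of drop in the frame of tray between -0.055 and 0.055 m and height (world z) of tray below 0.01 m), for 0.2 s.
2. every sleeve present is out of the flask ((x of sleeve_red in the frame of mouth below -0.005 m or z of sleeve_red in the frame of mouth below -0.03 m) and (x of sleeve_blue in the frame of mouth below -0.005 m or z of sleeve_blue in the frame of mouth below -0.03 m) and (x of sleeve_yellow in the frame of mouth below -0.005 m or z of sleeve_yellow in the frame of mouth below -0.03 m) and (x of sleeve_green in the frame of mouth below -0.005 m or z of sleeve_green in the frame of mouth below -0.03 m) and (x of sleeve_white in the frame of mouth below -0.005 m or z of sleeve_white in the frame of mouth below -0.03 m)), for 0.2 s.
At the end, for the whole second after the job is handed in: each sleeve present lies in the box of its colour (centre within 46 x 36 mm of the box's middle and less than 40 mm above its underside); the tray's centre is within 40 mm of the mat's centre and the tray lies flat on it; all boxes stand level on the table (within 0.1 rad) (x of sleeve_red in the frame of box_red between -0.046 and 0.046 m and y of sleeve_red in the frame of box_red between -0.036 and 0.036 m and z of sleeve_red in the frame of box_red below 0.04 m and x of sleeve_blue in the frame of box_blue between -0.046 and 0.046 m and y of sleeve_blue in the frame of box_blue between -0.036 and 0.036 m and z of sleeve_blue in the frame of box_blue below 0.04 m and x of sleeve_yellow in the frame of box_yellow between -0.046 and 0.046 m and y of sleeve_yellow in the frame of box_yellow between -0.036 and 0.036 m and z of sleeve_yellow in the frame of box_yellow below 0.04 m and x of sleeve_green in the frame of box_green between -0.046 and 0.046 m and y of sleeve_green in the frame of box_green between -0.036 and 0.036 m and z of sleeve_green in the frame of box_green below 0.04 m and x of sleeve_white in the frame of box_white between -0.046 and 0.046 m and y of sleeve_white in the frame of box_white between -0.036 and 0.036 m and z of sleeve_white in the frame of box_white below 0.04 m and horizontal distance between tray and mat below 0.04 m and height (world z) of tray below 0.012 m and angle between each of tray, box_red, box_blue, box_yellow, box_green, box_white's own z axis and vertical below 0.1 rad and height (world z) of each of box_red, box_blue, box_yellow, box_green, box_white below 0.01 m); the robot touches nothing.
It fails at once if a finger touches a sleeve that is still inside the flask ((contact force between the fingers and sleeve_red above 0.5 N and x of sleeve_red in the frame of mouth between 0.005 and 0.3 m and y of sleeve_red in the frame of mouth between -0.045 and 0.045 m and z of sleeve_red in the frame of mouth between -0.025 and 0.025 m) or (contact force between the fingers and sleeve_blue above 0.5 N and x of sleeve_blue in the frame of mouth between 0.005 and 0.3 m and y of sleeve_blue in the frame of mouth between -0.045 and 0.045 m and z of sleeve_blue in the frame of mouth between -0.025 and 0.025 m) or (contact force between the fingers and sleeve_yellow above 0.5 N and x of sleeve_yellow in the frame of mouth between 0.005 and 0.3 m and y of sleeve_yellow in the frame of mouth between -0.045 and 0.045 m and z of sleeve_yellow in the frame of mouth between -0.025 and 0.025 m) or (contact force between the fingers and sleeve_green above 0.5 N and x of sleeve_green in the frame of mouth between 0.005 and 0.3 m and y of sleeve_green in the frame of mouth between -0.045 and 0.045 m and z of sleeve_green in the frame of mouth between -0.025 and 0.025 m) or (contact force between the fingers and sleeve_white above 0.5 N and x of sleeve_white in the frame of mouth between 0.005 and 0.3 m and y of sleeve_white in the frame of mouth between -0.045 and 0.045 m and z of sleeve_white in the frame of mouth between -0.025 and 0.025 m)).
It fails at once if the cap, the screwdriver or the ring gauge is moved more than 40 mm (distance of any of cap, screwdriver, ring_gauge from where it was at the start of the episode above 0.04 m).
Of sleeve_red, sleeve_blue, sleeve_yellow, sleeve_green, sleeve_white only 3 to 5 are there at a start; the rules pass over those that are not, and their reading is None.
At some moment in a run one of box_red, box_blue, box_yellow, box_green, box_white, tray may be knocked a few centimetres aside while the robot is not near it.
Once in a run the grip may slacken for a moment while it holds something.
It also fails if it takes over 210 s, if anything falls off the work surface, if the arm or the gripper's body presses on something with over 40 N, if the wrist force passes 120 N, or if a joint passes its speed limit or range.

## Working session

There is one attempt and no reset: what is moved stays moved. The work goes in short steps, Python scripts to look and compute and a tool call to move; the robot and the scene stay as the last step left them, time stands still between calls to the robot, and variables do not carry over. Pictures are saved under pics/ and viewed, at most 14 in all, crops included, and the job is handed in when it is done.

Besides the shell and the picture viewer there is one more tool, called after "Request:" by a JSON object that holds its "fn" and its "kwargs", one argument or row to a line. step_arm: Moves the arm, as the interface text tells. Shift numbers are shares of 0.2 m and turn numbers shares of 0.15 rad, none past 1 either way. Its arguments: {"type":"object","properties":{"increments":{"type":"array"},"squeeze":{"type":"number"}},"required":["increments"]}

```bash
mkdir -p pics; ls; cat > h.py <<'E'
import cv2,numpy as np
from rig import manip,cams,ticket
def shot(n,f):
    s=manip.get_state(); c=cams.get_calibration(n); im=cams.get_image(n); cv2.imwrite('pics/'+f+'.png',im); np.savez('pics/'+f+'.npz',E=np.array(c['extrinsics']),k=[c['fx'],c['fy'],c['cx'],c['cy']]); return im
def ray(f,u,v):
    d=np.load('pics/'+f+'.npz'); fx,fy,cx,cy=d['k']; E=d['E']
    return E[:3,3],E[:3,:3]@np.array([(u-cx)/fx,-(v-cy)/fy,-1])
def px(f,u,v,z):
    o,r=ray(f,u,v); return (o+r*(z-o[2])/r[2]).round(4)
def proj(f,p):
    d=np.load('pics/'+f+'.npz'); fx,fy,cx,cy=d['k']; E=d['E']
    q=E[:3,:3].T@(np.array(p)-E[:3,3]); return (cx+fx*q[0]/-q[2],cy-fy*q[1]/-q[2])
E
python3 - <<'E'
from h import *
print(manip.get_state())
for n in('top','side'):
    shot(n,n+'0'); print(cams.get_calibration(n))
E
```

```text
pics
{'clock': 0.0, 'qpos': array([ 1.01298494e+00,  2.76581783e-01,  1.50617707e+00,  1.76523348e-06,
        1.36073493e+00, -1.20958995e-01]), 'qd': array([-1.81611383e-03,  2.26064129e-04,  1.36131514e-03,  2.50852341e-03,
        1.21634954e-03,  3.81162660e-05]), 'effort': array([ 2.86514542e-04, -4.16783059e+01, -2.45803910e+01, -3.17765534e-04,
        1.07578209e-02, -1.21754367e-07]), 'position': array([0.24298344, 0.52056604, 0.25542973]), 'ee_rot': array([-3.17262462e-04,  2.16693563e-01,  9.76239211e-01, -8.96052797e-04]), 'contact_force': array([-0.78452155,  0.29882477, -0.15311077]), 'moment': array([0.05109479, 0.00324942, 0.02117913]), 'gripper_force': 0.0, 'width': 0.08502286750932468}
{'fx': 487.3641017172592, 'fy': 487.3641017172592, 'cx': 323.4109554806996, 'cy': 199.50296188940453, 'extrinsics': array([[-0.02685407,  0.99442156, -0.10200302,  0.42640099],
       [-0.99946867, -0.02482371,  0.02112255,  0.01916182],
       [ 0.01847263,  0.10251605,  0.99455981,  1.43360842],
       [ 0.        ,  0.        ,  0.        ,  1.        ]])}
{'fx': 424.9128981612482, 'fy': 424.9128981612482, 'cx': 323.7175580865774, 'cy': 206.98346847433544, 'extrinsics': array([[ 0.80716997,  0.30561525, -0.50505045, -0.12231608],
       [-0.59019365,  0.43543011, -0.67975883, -0.89599377],
       [ 0.01216951,  0.84675849,  0.53183829,  0.89202059],
       [ 0.        ,  0.        ,  0.        ,  1.        ]])}
```

View pics/top0.png

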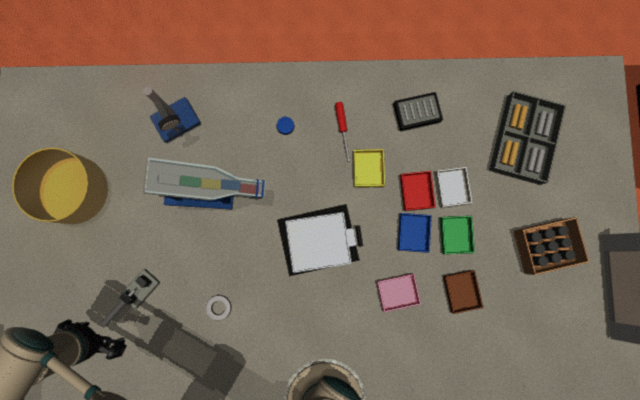

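View pics/side0.png

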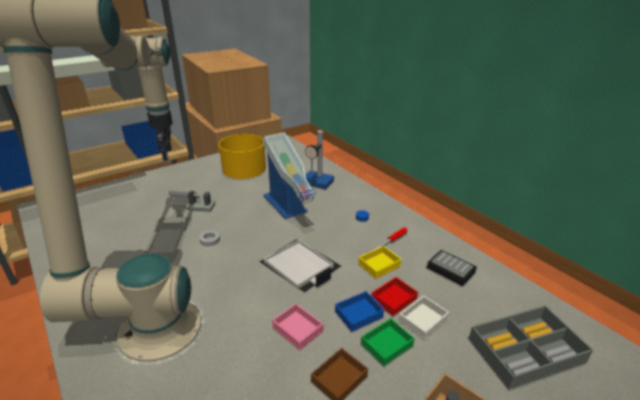

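```bash
python3 - <<'E'
from h import *
im=cv2.imread('pics/top0.png'); hsv=cv2.cvtColor(im,cv2.COLOR_BGR2HSV)
cv2.imwrite('pics/c1.png',cv2.resize(im[130:280,135:485],None,fx=2.28,fy=2.28,interpolation=cv2.INTER_CUBIC))
for n,(u,v) in dict(yellow=(368,168),red=(417,190),white=(453,187),blue=(414,233),green=(456,235),tray=(318,242)).items():
    m=np.zeros((402,642),np.uint8); f=cv2.floodFill(im.copy(),m,(u,v),0,(14,)*3,(14,)*3,4|cv2.FLOODFILL_FIXED_RANGE|(255<<8))
    c=max(cv2.findContours(m[1:-1,1:-1],0,2)[0],key=cv2.contourArea); r=cv2.minAreaRect(c)
    z=.005; b=np.array([px('top0',*p,z)[:2] for p in cv2.boxPoints(r)])
    e=b[1]-b[0];g=b[2]-b[1]; L=np.hypot(*e),np.hypot(*g); l=e if L[0]>L[1] else g
    print(n,r[0],px('top0',*r[0],z),np.round(L,3),'long axis deg',np.degrees(np.arctan2(l[1],l[0])).round(1))
for n,p,z in[('mouthR',(264,180),.13),('mouthR2',(264,197),.13),('grip',(352,237),.03),('closed',(147,160),.26),('closed2',(147,192),.26),('base',(165,200),.012),('base',(165,208),0),('base',(233,208),0)]: print(n,px('top0',*p,z))
E
```

```text
yellow (367.2693176269531, 168.61741638183594) [ 0.6619 -0.144   0.005 ] [0.075 0.093] long axis deg -179.2
red (416.0191955566406, 191.1822052001953) [ 0.5908 -0.2862  0.005 ] [0.066 0.094] long axis deg -176.8
white (452.017578125, 187.44461059570312) [ 0.5994 -0.394   0.005 ] [0.069 0.095] long axis deg -174.2
blue (412.7730712890625, 233.03866577148438) [ 0.4674 -0.2709  0.005 ] [0.1   0.075] long axis deg -5.3
green (455.3993225097656, 234.88577270507812) [ 0.4587 -0.3964  0.005 ] [0.071 0.095] long axis deg 179.5
tray (317.9214782714844, 242.34495544433594) [0.4476 0.0082 0.005 ] [0.163 0.145] long axis deg -83.1
mouthR [0.6169 0.1501 0.13  ]
mouthR2 [0.5708 0.1508 0.13  ]
grip [ 0.4599 -0.0899  0.03  ]
closed [0.6537 0.4194 0.26  ]
closed2 [0.5755 0.4186 0.26  ]
base [0.5823 0.4507 0.012 ]
base [0.56   0.4542 0.    ]
base [0.5549 0.2554 0.    ]
```

View pics/c1.png

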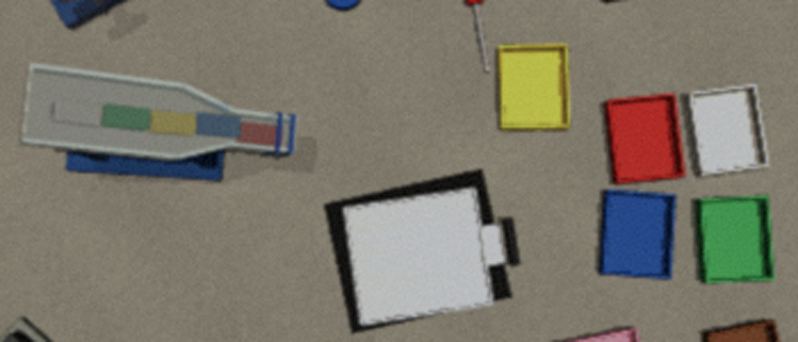

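The flask holds red, blue, yellow, green and white sleeves, with red nearest the mouth at (259,188). The boxes are yellow (368,168), red (417,190), white (453,187), blue (414,233) and green (456,235). The only green one is at (456,235). Pink (398,292) and brown (462,291) have the same shape but are decoys. The tray grip is at about (358,237).

Request:
{"fn": "step_arm", "kwargs": {
  "increments": [
    {"dp":[0.09,-0.265,-0.03],"yaw":0.31,"grip":0.3},
    {"dp":[0.09,-0.265,-0.03],"yaw":0.31,"grip":0.3},
    {"dp":[0.09,-0.265,-0.03],"yaw":0.31,"grip":0.3},
    {"dp":[0.09,-0.265,-0.03],"yaw":0.31,"grip":0.3},
    {"dp":[0.09,-0.265,-0.03],"yaw":0.31,"grip":0.3}
  ]
}}

```text
clock: 0.72
position: [0.3334, 0.2543, 0.226]
ee_rot: [0.0, 0.101, 0.995, -0.0]
contact_force: [0.6, -0.1, -0.1]
width: 0.0259
gripper_force: 0.0
```

Request:
{"fn": "step_arm", "kwargs": {
  "increments": [
    {"dp":[0.09,-0.265,-0.03],"yaw":0.31,"grip":0.3},
    {"dp":[0.09,-0.265,-0.03],"yaw":0.31,"grip":0.3},
    {"dp":[0.09,-0.265,-0.03],"yaw":0.31,"grip":0.3},
    {"dp":[0.09,-0.265,-0.03],"yaw":0.31,"grip":0.3},
    {"dp":[0.09,-0.265,-0.03],"yaw":0.31,"grip":0.3}
  ]
}}

```text
clock: 1.35
position: [0.4234, -0.0107, 0.1961]
ee_rot: [0.0, -0.015, 1.0, 0.0]
contact_force: [0.9, 1.0, -0.7]
width: 0.0254
gripper_force: 0.0
```

Request:
{"fn": "step_arm", "kwargs": {
  "increments": [
    {"dp":[0.09,-0.25,-0.03],"yaw":0.31,"grip":0.28},
    {"dp":[0.09,-0.25,-0.03],"yaw":0.31,"grip":0.28},
    {"dp":[0,0,0],"yaw":0,"grip":0.28}
  ]
}}

```text
clock: 1.72
position: [0.4604, -0.1123, 0.1836]
ee_rot: [-0.0, -0.058, 0.998, -0.0]
contact_force: [-0.6, 0.2, -0.2]
width: 0.024
gripper_force: 0.0
```

```bash
python3 - <<'E'
from h import *
shot('wrist','w1'); s=manip.get_state(); print(s['position'],s['ee_rot'],s['qpos'],s['width'],s['clock'])
print([proj('w1',p) for p in [(.462,-.109,.047),(.4476,.0082,.007)]])
E
```

```text
[ 0.45916407 -0.11015838  0.18357025] [-8.06362311e-04 -5.88644652e-02  9.98265507e-01  5.49950906e-04] [-3.83189731e-01  1.78861362e-01  1.83017568e+00  3.35632048e-04
  1.13448388e+00 -2.07192527e+00] 0.023333538366825942 1.775
[(np.float64(329.59063798537494), np.float64(204.6237366176077)), (np.float64(467.5858349346392), np.float64(189.79175925768604))]
```

View pics/w1.png

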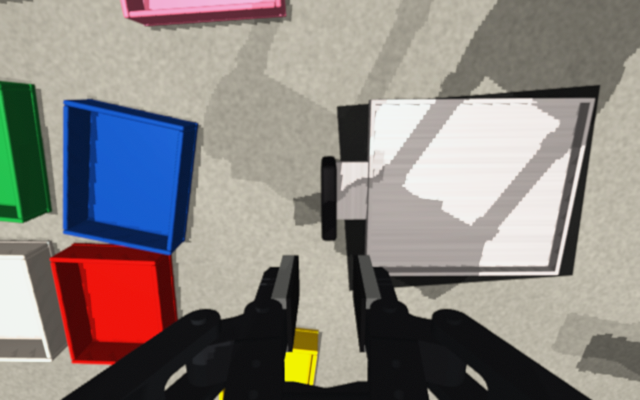

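The wrist view shows the tray's black grip at (329,198), upright between the finger lines. That is within 7 px of the prediction.

```bash
python3 - <<'E'
from h import *
print(px('w1',329,198,.047),px('w1',329,160,.047),px('w1',329,238,.047))
print([px('w1',*p,.018) for p in[(371,100),(597,98),(560,274),(368,275)]],px('w1',345,107,.002),px('w1',599,86,.002),px('w1',572,276,.002),px('w1',352,290,.002))
E
```

```text
[ 0.4569 -0.11    0.047 ] [ 0.4287 -0.1134  0.047 ] [ 0.4888 -0.1062  0.047 ]
[array([ 0.3844, -0.0863,  0.018 ]), array([0.3631, 0.0841, 0.018 ]), array([0.5113, 0.1028, 0.018 ]), array([ 0.532, -0.066,  0.018])] [ 0.3923 -0.1044  0.002 ] [0.353  0.0941 0.002 ] [0.5193 0.1272 0.002 ] [ 0.558  -0.0756  0.002 ]
```

Request:
{"fn": "step_arm", "kwargs": {
  "increments": [
    {"dp":[0,0,-0.25],"yaw":0,"grip":0.28},
    {"dp":[0,0,-0.25],"yaw":0,"grip":0.28},
    {"dp":[0,0,-0.21],"yaw":0,"grip":0.28},
    {"dp":[0,0,0],"yaw":0,"grip":0.28}
  ]
}}

```text
clock: 2.28
position: [0.4561, -0.1066, 0.0402]
ee_rot: [-0.004, -0.061, 0.998, 0.002]
contact_force: [-0.8, -1.0, 0.0]
width: 0.0238
gripper_force: 0.0
```

Request:
{"fn": "step_arm", "kwargs": {
  "increments": [
    {"dp":[0,0,0],"yaw":0,"grip":0},
    {"dp":[0,0,0],"yaw":0,"grip":0},
    {"dp":[0,0,0],"yaw":0,"grip":0},
    {"dp":[0,0,0],"yaw":0,"grip":0}
  ],
  "squeeze": 110
}}

```text
clock: 2.78
position: [0.4597, -0.1091, 0.0432]
ee_rot: [0.001, -0.06, 0.998, -0.0]
contact_force: [-0.3, 0.6, 2.2]
width: 0.0102
gripper_force: 108.0
```

Request:
{"fn": "step_arm", "kwargs": {
  "increments": [
    {"dp":[0,0,0.05],"yaw":0,"grip":0},
    {"dp":[0,0,0.05],"yaw":0,"grip":0},
    {"dp":[0,0,0.05],"yaw":0,"grip":0}
  ]
}}

```text
clock: 3.15
position: [0.4594, -0.1091, 0.0732]
ee_rot: [0.0, -0.061, 0.998, -0.0]
contact_force: [0.0, 0.5, -4.6]
width: 0.0106
gripper_force: 107.6
```

Request:
{"fn": "step_arm", "kwargs": {
  "increments": [
    {"dp":[0.06,0.05,0],"yaw":-0.15,"grip":0},
    {"dp":[0.115,0.095,0],"yaw":-0.2,"grip":0},
    {"dp":[0.115,0.095,0],"yaw":-0.2,"grip":0},
    {"dp":[0.115,0.095,0],"yaw":-0.2,"grip":0},
    {"dp":[0.115,0.095,0],"yaw":-0.2,"grip":0}
  ]
}}

```text
clock: 3.78
position: [0.5639, -0.0224, 0.0728]
ee_rot: [-0.0, 0.011, 1.0, -0.0]
contact_force: [-1.0, 0.3, -3.0]
width: 0.0101
gripper_force: 107.7
```

Request:
{"fn": "step_arm", "kwargs": {
  "increments": [
    {"dp":[0.12,0.1,0],"yaw":-0.22,"grip":0},
    {"dp":[0,0,0],"yaw":0,"grip":0},
    {"dp":[0,0,-0.08],"yaw":0,"grip":0},
    {"dp":[0,0,-0.05],"yaw":0,"grip":0},
    {"dp":[0,0,-0.02],"yaw":0,"grip":0}
  ]
}}

```text
clock: 4.4
position: [0.5855, -0.0035, 0.0421]
ee_rot: [-0.002, 0.027, 1.0, 0.0]
contact_force: [-5.2, -1.9, 19.4]
width: 0.0101
gripper_force: 111.3
```

```bash
python3 - <<'E'
from h import *
shot('top','t1'); s=manip.get_state(); print(s['position'],s['ee_rot'],s['qpos'],s['width'],s['clock'],s['contact_force'])
im=cv2.imread('pics/t1.png');cv2.imwrite('pics/c2.png',cv2.resize(im[130:280,135:485],None,fx=2.28,fy=2.28,interpolation=cv2.INTER_CUBIC))
E
```

```text
[ 0.58546225 -0.00338376  0.04240278] [-1.98297469e-03  2.74342372e-02  9.99621623e-01  2.01382363e-04] [-1.24605181e-01  4.84904160e-01  1.76678301e+00  2.06663951e-05
  8.93891804e-01 -1.64053902e+00] 0.010145326030052767 4.45 [-3.27212949  0.3608239   5.39430474]
```

View pics/c2.png

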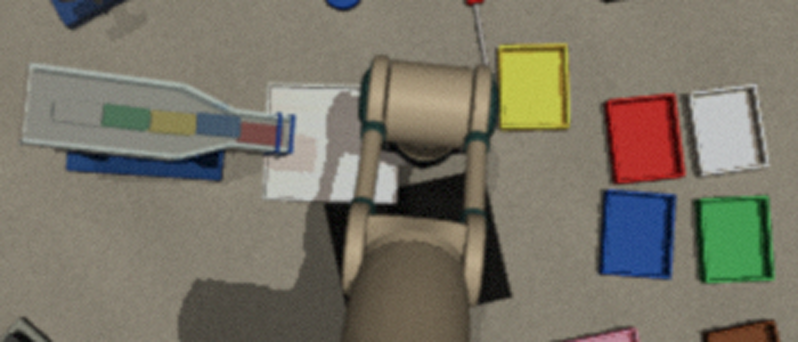

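The tray lies under the mouth, with the flask's lip at crop (285,133) over the tray's left part and the drop point near its middle.

Request:
{"fn": "step_arm", "kwargs": {
  "increments": [
    {"dp":[0,0,0],"yaw":0,"grip":0.28},
    {"dp":[0,0,0],"yaw":0,"grip":0.28},
    {"dp":[0,0,0.27],"yaw":0,"grip":0.28},
    {"dp":[0,0,0.27],"yaw":0,"grip":0.28},
    {"dp":[0,0,0.27],"yaw":0,"grip":0.2}
  ]
}}

```text
clock: 5.08
position: [0.5874, -0.003, 0.2062]
ee_rot: [0.0, 0.027, 1.0, 0.0]
contact_force: [0.8, -0.0, 0.7]
width: 0.0171
gripper_force: 0.0
```

Request:
{"fn": "step_arm", "kwargs": {
  "increments": [
    {"dp":[-0.25,0.1,0],"yaw":0,"grip":0},
    {"dp":[-0.15,0.25,0],"yaw":0,"grip":0},
    {"dp":[-0.05,0.28,0],"yaw":0,"grip":0},
    {"dp":[0,0.28,0],"yaw":0,"grip":0},
    {"dp":[0,0.28,0],"yaw":0,"grip":0}
  ]
}}

```text
clock: 5.7
position: [0.4973, 0.2367, 0.2049]
ee_rot: [0.001, 0.027, 1.0, 0.0]
contact_force: [0.5, -0.0, 0.1]
width: -0.0003
gripper_force: 0.0
```

Request:
{"fn": "step_arm", "kwargs": {
  "increments": [
    {"dp":[0,0.28,0],"yaw":0,"grip":0},
    {"dp":[0,0.05,0],"yaw":0,"grip":0},
    {"dp":[0,0,0],"yaw":0,"grip":0}
  ]
}}

```text
clock: 6.08
position: [0.4971, 0.3011, 0.2042]
ee_rot: [-0.0, 0.026, 1.0, -0.0]
contact_force: [-0.5, -0.5, 0.4]
width: 0.0003
gripper_force: 0.0
```

```bash
python3 - <<'E'
from h import *
shot('top','t2');shot('side','s2'); s=manip.get_state(); print(s['position'],s['ee_rot'],s['qpos'],s['width'],s['clock'])
print('edge',px('t1',216,198,.215),px('t1',147,192,.27), px('t1',216,198,.18),[proj('t2',(.593,.115,.005)),proj('t2',(.607,.30,.2))])
a=cv2.imread('pics/t2.png')[130:280,135:335];b=cv2.imread('pics/s2.png')[120:270,210:410]
cv2.imwrite('pics/c3.png',cv2.resize(np.hstack([a,b]),None,fx=2,fy=2,interpolation=cv2.INTER_CUBIC))
E
```

```text
[0.49722545 0.29974498 0.20427328] [-1.09436897e-04  2.75614820e-02  9.99620008e-01 -4.39569445e-04] [ 4.23090618e-01  3.17596219e-01  1.57697813e+00 -7.34040715e-04
  1.24759832e+00 -1.09234242e+00] 2.0609736243903065e-05 6.175
edge [0.5619 0.2622 0.215 ] [0.5743 0.4152 0.27  ] [0.5658 0.2691 0.18  ] [(np.float64(280.4209593990723), np.float64(193.78845723852862)), (np.float64(202.16762880826778), np.float64(181.35325936826908))]
```

View pics/c3.png

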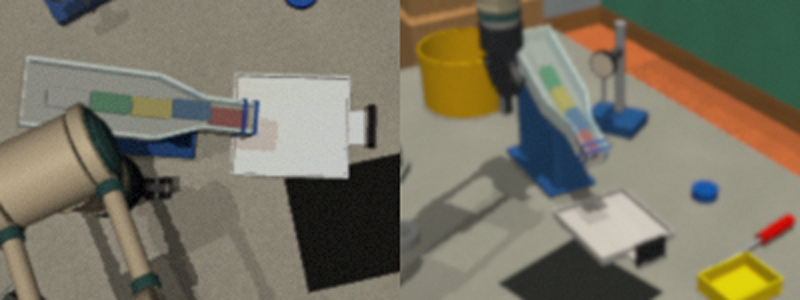

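The tray is parked under the mouth, with the drop point projecting to (280,194), inside it. The closed fingers are beside the flask body.

Request:
{"fn": "step_arm", "kwargs": {
  "increments": [
    {"dp":[0.1,0,-0.02],"yaw":0,"grip":0},
    {"dp":[0.07,0,0],"yaw":0,"grip":0},
    {"dp":[0,0,0],"yaw":0,"grip":0},
    {"dp":[0.14,0,0],"yaw":0,"grip":0}
  ]
}}

```text
clock: 6.68
position: [0.5569, 0.3005, 0.2002]
ee_rot: [-0.003, 0.027, 1.0, -0.0]
contact_force: [-13.0, -1.2, 6.1]
width: 0.0001
gripper_force: 0.0
```

Request:
{"fn": "step_arm", "kwargs": {
  "increments": [
    {"dp":[-0.14,0,0],"yaw":0,"grip":0},
    {"dp":[0,0,0],"yaw":0,"grip":0},
    {"dp":[0,0,0],"yaw":0,"grip":0}
  ]
}}

```text
clock: 7.05
position: [0.5319, 0.301, 0.2006]
ee_rot: [0.001, 0.027, 1.0, 0.0]
contact_force: [-0.4, -0.4, -0.4]
width: -0.0
gripper_force: 0.0
```

```bash
cat > flask.py <<'E'
from h import *
import sys
f=sys.argv[1]
im=shot('top',f); print(manip.get_state()['clock'])
# sleeves: coloured blobs in flask region and tray region, 
hsv=cv2.cvtColor(im,cv2.COLOR_BGR2HSV)
R={'red':[(0,8),(172,180)],'yellow':[(20,35)],'green':[(45,90)],'blue':[(95,125)]}
for n,rs in R.items():
    m=np.zeros(hsv.shape[:2],np.uint8)
    for a,b in rs: m|=cv2.inRange(hsv,(a,55,40),(b,255,255))
    m[:165]=0;m[232:]=0;m[:,:140]=0;m[:,318:]=0
    N,_,st,ce=cv2.connectedComponentsWithStats(m)
    print(n,[(st[i,:5].tolist()) for i in range(1,N) if st[i,4]>25])
E
python3 flask.py t3
```

```text
7.1
red [[245, 184, 11, 10, 88]]
yellow [[206, 177, 21, 13, 196], [140, 179, 8, 14, 28], [155, 182, 11, 14, 32], [177, 196, 16, 12, 38], [167, 206, 15, 15, 67], [183, 208, 9, 10, 37], [181, 218, 15, 8, 29]]
green [[179, 170, 14, 26, 124], [190, 175, 18, 11, 137], [184, 201, 12, 10, 59], [140, 224, 7, 6, 28]]
blue [[227, 181, 18, 11, 152], [255, 180, 5, 18, 39], [261, 180, 4, 17, 38], [206, 196, 27, 13, 156]]
```

Request:
{"fn": "step_arm", "kwargs": {
  "increments": [
    {"dp":[0.14,0,0],"yaw":0,"grip":0},
    {"dp":[-0.14,0,0],"yaw":0,"grip":0},
    {"dp":[0,0,0],"yaw":0,"grip":0},
    {"dp":[0,0,0],"yaw":0,"grip":0}
  ]
}}

```text
clock: 7.6
position: [0.5324, 0.3012, 0.2007]
ee_rot: [0.001, 0.027, 1.0, 0.0]
contact_force: [0.7, 0.0, 0.8]
width: -0.0001
gripper_force: 0.0
```

Request:
{"fn": "step_arm", "kwargs": {
  "increments": [
    {"dp":[0.14,0,0],"yaw":0,"grip":0},
    {"dp":[-0.14,0,0],"yaw":0,"grip":0},
    {"dp":[0,0,0],"yaw":0,"grip":0},
    {"dp":[0,0,0],"yaw":0,"grip":0}
  ]
}}

```text
clock: 8.1
position: [0.5326, 0.3012, 0.2007]
ee_rot: [0.001, 0.027, 1.0, 0.0]
contact_force: [-0.4, -0.4, 0.7]
width: -0.0002
gripper_force: 0.0
```

Request:
{"fn": "step_arm", "kwargs": {
  "increments": [
    {"dp":[0.14,0,0],"yaw":0,"grip":0},
    {"dp":[-0.14,0,0],"yaw":0,"grip":0},
    {"dp":[0,0,0],"yaw":0,"grip":0},
    {"dp":[0,0,0],"yaw":0,"grip":0}
  ]
}}

```text
clock: 8.6
position: [0.5327, 0.3012, 0.2007]
ee_rot: [0.001, 0.027, 1.0, 0.0]
contact_force: [0.1, 0.2, 0.2]
width: 0.0001
gripper_force: 0.0
```

```bash
python3 flask.py t4
```

```text
8.65
red [[274, 182, 18, 13, 162]]
yellow [[223, 179, 22, 14, 186], [165, 186, 10, 8, 27], [153, 188, 11, 11, 36], [140, 217, 15, 7, 32]]
green [[179, 169, 15, 27, 125], [206, 172, 21, 14, 181], [184, 201, 13, 9, 61], [140, 224, 7, 6, 29]]
blue [[244, 180, 21, 18, 208], [206, 196, 27, 13, 153]]
```

Request:
{"fn": "step_arm", "kwargs": {
  "increments": [
    {"dp":[0.14,0,0],"yaw":0,"grip":0},
    {"dp":[-0.14,0,0],"yaw":0,"grip":0},
    {"dp":[0,0,0],"yaw":0,"grip":0},
    {"dp":[0,0,0],"yaw":0,"grip":0}
  ]
}}

```text
clock: 9.15
position: [0.5326, 0.3012, 0.2007]
ee_rot: [0.001, 0.027, 1.0, 0.0]
contact_force: [-1.2, 0.5, -0.3]
width: -0.0001
gripper_force: 0.0
```

Request:
{"fn": "step_arm", "kwargs": {
  "increments": [
    {"dp":[0.14,0,0],"yaw":0,"grip":0},
    {"dp":[-0.14,0,0],"yaw":0,"grip":0},
    {"dp":[0,0,0],"yaw":0,"grip":0},
    {"dp":[0,0,0],"yaw":0,"grip":0}
  ]
}}

```text
clock: 9.65
position: [0.5327, 0.3012, 0.2008]
ee_rot: [0.001, 0.027, 1.0, 0.0]
contact_force: [0.5, 0.5, -0.1]
width: -0.0
gripper_force: 0.0
```

Request:
{"fn": "step_arm", "kwargs": {
  "increments": [
    {"dp":[0.14,0,0],"yaw":0,"grip":0},
    {"dp":[-0.14,0,0],"yaw":0,"grip":0},
    {"dp":[0,0,0],"yaw":0,"grip":0},
    {"dp":[0,0,0],"yaw":0,"grip":0}
  ]
}}

```text
clock: 10.15
position: [0.5327, 0.3012, 0.2008]
ee_rot: [0.001, 0.027, 1.0, 0.0]
contact_force: [0.4, -0.3, 0.5]
width: 0.0001
gripper_force: 0.0
```

Request:
{"fn": "step_arm", "kwargs": {
  "increments": [
    {"dp":[0.14,0,0],"yaw":0,"grip":0},
    {"dp":[-0.14,0,0],"yaw":0,"grip":0},
    {"dp":[0,0,0],"yaw":0,"grip":0},
    {"dp":[0,0,0],"yaw":0,"grip":0}
  ]
}}

```text
clock: 10.65
position: [0.5327, 0.3012, 0.2008]
ee_rot: [0.001, 0.027, 1.0, 0.0]
contact_force: [0.8, -0.1, 0.4]
width: 0.0
gripper_force: 0.0
```

```bash
python3 flask.py t5
```

```text
10.7
red [[274, 182, 18, 13, 163]]
yellow [[246, 184, 10, 10, 83], [258, 186, 4, 9, 26], [174, 208, 13, 14, 58]]
green [[179, 170, 14, 26, 128], [225, 178, 20, 14, 169], [184, 201, 13, 10, 60], [140, 224, 6, 5, 27]]
blue [[252, 180, 8, 18, 41], [261, 180, 4, 17, 36], [206, 196, 27, 13, 163], [266, 199, 9, 18, 142]]
```

Request:
{"fn": "step_arm", "kwargs": {
  "increments": [
    {"dp":[0.14,0,0],"yaw":0,"grip":0},
    {"dp":[-0.14,0,0],"yaw":0,"grip":0},
    {"dp":[0,0,0],"yaw":0,"grip":0},
    {"dp":[0,0,0],"yaw":0,"grip":0}
  ]
}}

```text
clock: 11.2
position: [0.5326, 0.3012, 0.2007]
ee_rot: [0.001, 0.027, 1.0, 0.0]
contact_force: [-0.6, -0.2, 0.5]
width: -0.0003
gripper_force: 0.0
```

Request:
{"fn": "step_arm", "kwargs": {
  "increments": [
    {"dp":[0.14,0,0],"yaw":0,"grip":0},
    {"dp":[-0.14,0,0],"yaw":0,"grip":0},
    {"dp":[0,0,0],"yaw":0,"grip":0},
    {"dp":[0,0,0],"yaw":0,"grip":0}
  ]
}}

```text
clock: 11.7
position: [0.5327, 0.3012, 0.2008]
ee_rot: [0.001, 0.027, 1.0, 0.0]
contact_force: [0.1, 0.2, 1.2]
width: -0.0002
gripper_force: 0.0
```

Request:
{"fn": "step_arm", "kwargs": {
  "increments": [
    {"dp":[0.14,0,0],"yaw":0,"grip":0},
    {"dp":[-0.14,0,0],"yaw":0,"grip":0},
    {"dp":[0,0,0],"yaw":0,"grip":0},
    {"dp":[0,0,0],"yaw":0,"grip":0}
  ]
}}

```text
clock: 12.2
position: [0.5327, 0.3012, 0.2008]
ee_rot: [0.001, 0.027, 1.0, 0.0]
contact_force: [1.1, 0.1, 0.2]
width: 0.0002
gripper_force: 0.0
```

Request:
{"fn": "step_arm", "kwargs": {
  "increments": [
    {"dp":[0.14,0,0],"yaw":0,"grip":0},
    {"dp":[-0.14,0,0],"yaw":0,"grip":0},
    {"dp":[0,0,0],"yaw":0,"grip":0},
    {"dp":[0,0,0],"yaw":0,"grip":0}
  ]
}}

```text
clock: 12.7
position: [0.5327, 0.3012, 0.2008]
ee_rot: [0.001, 0.027, 1.0, 0.0]
contact_force: [-0.2, 0.2, 0.3]
width: -0.0002
gripper_force: 0.0
```

Request:
{"fn": "step_arm", "kwargs": {
  "increments": [
    {"dp":[0.14,0,0],"yaw":0,"grip":0},
    {"dp":[-0.14,0,0],"yaw":0,"grip":0},
    {"dp":[0,0,0],"yaw":0,"grip":0},
    {"dp":[0,0,0],"yaw":0,"grip":0}
  ]
}}

```text
clock: 13.2
position: [0.5327, 0.3012, 0.2008]
ee_rot: [0.001, 0.027, 1.0, 0.0]
contact_force: [1.3, -0.0, 0.3]
width: 0.0001
gripper_force: 0.0
```

```bash
python3 flask.py t6; python3 -c "
import cv2;im=cv2.imread('pics/t6.png');cv2.imwrite('pics/c6.png',cv2.resize(im[130:280,135:485],None,fx=2.28,fy=2.28,interpolation=cv2.INTER_CUBIC))"
```

```text
13.25
red [[274, 182, 18, 11, 139]]
yellow [[170, 171, 9, 13, 28], [155, 181, 14, 12, 34], [264, 186, 8, 13, 64], [148, 188, 13, 15, 45], [143, 192, 9, 10, 30], [155, 210, 13, 10, 29], [141, 215, 12, 9, 30]]
green [[179, 170, 14, 26, 116], [273, 193, 19, 9, 150], [184, 201, 13, 9, 63], [140, 224, 6, 5, 28]]
blue [[254, 179, 6, 19, 47], [261, 180, 4, 17, 30], [206, 196, 27, 13, 158], [266, 199, 9, 18, 139]]
```

View pics/c6.png

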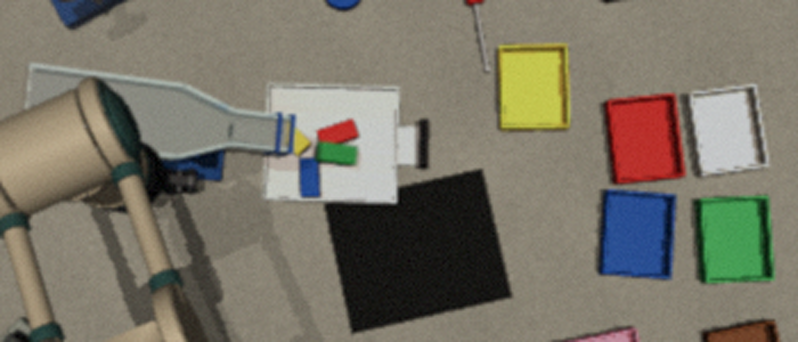

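Red, green, blue and yellow are in the tray, at crop (337,131), (337,153), (310,177) and (298,142). White is still in the neck at (228–277,132), so I keep tapping.

Request:
{"fn": "step_arm", "kwargs": {
  "increments": [
    {"dp":[0.14,0,0],"yaw":0,"grip":0},
    {"dp":[-0.14,0,0],"yaw":0,"grip":0},
    {"dp":[0,0,0],"yaw":0,"grip":0},
    {"dp":[0,0,0],"yaw":0,"grip":0}
  ]
}}

```text
clock: 13.75
position: [0.5325, 0.3012, 0.2007]
ee_rot: [0.001, 0.027, 1.0, 0.0]
contact_force: [0.5, 0.1, 0.6]
width: -0.0002
gripper_force: 0.0
```

Request:
{"fn": "step_arm", "kwargs": {
  "increments": [
    {"dp":[0.14,0,0],"yaw":0,"grip":0},
    {"dp":[-0.14,0,0],"yaw":0,"grip":0},
    {"dp":[0,0,0],"yaw":0,"grip":0},
    {"dp":[0,0,0],"yaw":0,"grip":0}
  ]
}}

```text
clock: 14.25
position: [0.5326, 0.3012, 0.2008]
ee_rot: [0.001, 0.027, 1.0, 0.0]
contact_force: [-0.5, -0.0, -0.1]
width: 0.0
gripper_force: 0.0
```

Request:
{"fn": "step_arm", "kwargs": {
  "increments": [
    {"dp":[0.14,0,0],"yaw":0,"grip":0},
    {"dp":[-0.14,0,0],"yaw":0,"grip":0},
    {"dp":[0,0,0],"yaw":0,"grip":0},
    {"dp":[0,0,0],"yaw":0,"grip":0}
  ]
}}

```text
clock: 14.75
position: [0.5327, 0.3012, 0.2008]
ee_rot: [0.001, 0.027, 1.0, 0.0]
contact_force: [0.1, 0.2, -0.4]
width: 0.0003
gripper_force: 0.0
```

```bash
python3 flask.py t7; python3 -c "
import cv2,numpy as np;im=cv2.imread('pics/t7.png')
from h import *
shot('side','s7');b=cv2.imread('pics/s7.png')[190:290,250:350]
cv2.imwrite('pics/c7.png',cv2.resize(np.hstack([im[150:250,220:320],b]),None,fx=4,fy=4,interpolation=cv2.INTER_CUBIC))"
```

```text
14.8
red [[274, 182, 18, 13, 162]]
yellow [[174, 165, 7, 16, 27], [147, 177, 12, 17, 44], [140, 187, 12, 9, 29], [264, 187, 8, 11, 59], [151, 193, 10, 9, 27], [148, 201, 13, 13, 31], [175, 200, 11, 13, 31]]
green [[180, 169, 13, 27, 125], [293, 189, 18, 11, 149], [184, 201, 13, 10, 62], [140, 224, 6, 5, 27]]
blue [[251, 180, 14, 19, 82], [207, 196, 27, 13, 148], [266, 199, 9, 18, 140]]
```

View pics/c7.png

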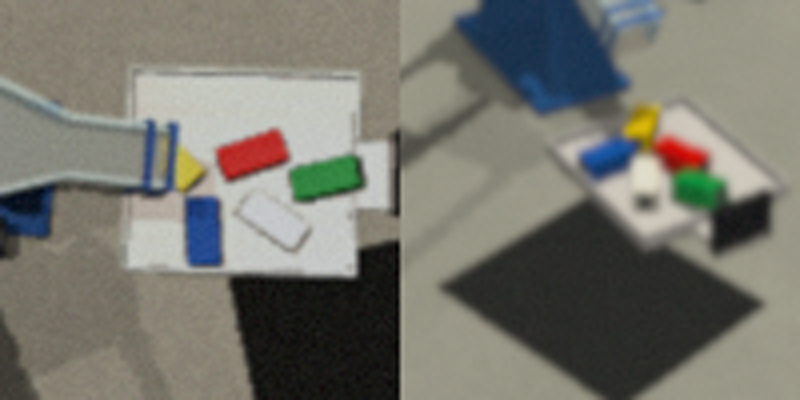

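All five sleeves lie in the tray: red crop (252,155), green (327,177), blue (204,231), white (273,219), yellow (188,170) just past the lip. Next I go back to the tray grip.

```bash
python3 - <<'E'
from h import *
im=cv2.imread('pics/t7.png'); g=im.max(2); m=(g<45).astype(np.uint8); m[:170]=0;m[206:]=0;m[:,:314]=0;m[:,330:]=0
p=cv2.findNonZero(m); r=cv2.minAreaRect(p); print(r,px('t7',*r[0],.04),proj('t7',(.5875,-.003,.045)))
E
```

```text
((320.0, 193.0), (20.0, 2.0), 90.0) [ 0.5884 -0.0011  0.04  ] (np.float64(320.68212722249007), np.float64(193.08969249254037))
```

Request:
{"fn": "step_arm", "kwargs": {
  "increments": [
    {"dp":[-0.2,-0.2,0.02],"yaw":0,"grip":0.28},
    {"dp":[0,-0.3,0],"yaw":0,"grip":0.28},
    {"dp":[0,-0.3,0],"yaw":0,"grip":0.28},
    {"dp":[0.1,-0.28,0],"yaw":0,"grip":0.28},
    {"dp":[0.2,-0.22,0],"yaw":0,"grip":0.28}
  ]
}}

```text
clock: 15.48
position: [0.5513, 0.0388, 0.2051]
ee_rot: [0.001, 0.028, 1.0, -0.0]
contact_force: [1.0, 1.4, 0.8]
width: 0.0242
gripper_force: 0.0
```

Request:
{"fn": "step_arm", "kwargs": {
  "increments": [
    {"dp":[0.17,-0.22,0],"yaw":0,"grip":0.28},
    {"dp":[0,0,-0.05],"yaw":0,"grip":0.28},
    {"dp":[0,0,0],"yaw":0,"grip":0.28}
  ]
}}

```text
clock: 15.85
position: [0.5846, -0.003, 0.1931]
ee_rot: [-0.001, 0.028, 1.0, 0.0]
contact_force: [0.0, -0.0, 0.2]
width: 0.0236
gripper_force: 0.0
```

Request:
{"fn": "step_arm", "kwargs": {
  "increments": [
    {"dp":[0,0,-0.28],"yaw":0,"grip":0.28},
    {"dp":[0,0,-0.28],"yaw":0,"grip":0.28},
    {"dp":[0,0,-0.195],"yaw":0,"grip":0.28},
    {"dp":[0,0,0],"yaw":0,"grip":0.28}
  ]
}}

```text
clock: 16.35
position: [0.5821, -0.0014, 0.041]
ee_rot: [-0.004, 0.026, 1.0, 0.0]
contact_force: [-0.4, -0.2, 0.4]
width: 0.0239
gripper_force: 0.0
```

Request:
{"fn": "step_arm", "kwargs": {
  "increments": [
    {"dp":[0,0,0],"yaw":0,"grip":0},
    {"dp":[0,0,0],"yaw":0,"grip":0},
    {"dp":[0,0,0],"yaw":0,"grip":0},
    {"dp":[0,0,0],"yaw":0,"grip":0}
  ],
  "squeeze": 118
}}

```text
clock: 16.85
position: [0.5856, -0.0027, 0.0443]
ee_rot: [0.001, 0.027, 1.0, 0.0]
contact_force: [-0.3, 2.4, 0.4]
width: 0.0098
gripper_force: 116.0
```

Request:
{"fn": "step_arm", "kwargs": {
  "increments": [
    {"dp":[0,0,0.05],"yaw":0,"grip":0},
    {"dp":[0,0,0.06],"yaw":0,"grip":0},
    {"dp":[0,0,0],"yaw":0,"grip":0}
  ]
}}

```text
clock: 17.23
position: [0.5864, -0.0034, 0.0666]
ee_rot: [0.002, 0.027, 1.0, -0.0]
contact_force: [0.3, -0.1, -8.5]
width: 0.01
gripper_force: 115.3
```

Request:
{"fn": "step_arm", "kwargs": {
  "increments": [
    {"dp":[-0.05,-0.04,0],"yaw":0.1,"grip":0},
    {"dp":[-0.09,-0.08,0],"yaw":0.18,"grip":0},
    {"dp":[-0.11,-0.095,0],"yaw":0.2,"grip":0},
    {"dp":[-0.11,-0.095,0],"yaw":0.2,"grip":0},
    {"dp":[-0.11,-0.095,0],"yaw":0.2,"grip":0}
  ]
}}

```text
clock: 17.85
position: [0.4894, -0.0848, 0.065]
ee_rot: [-0.001, -0.04, 0.999, -0.0]
contact_force: [0.2, -0.5, -8.4]
width: 0.0097
gripper_force: 115.6
```

Request:
{"fn": "step_arm", "kwargs": {
  "increments": [
    {"dp":[-0.09,-0.08,0],"yaw":0.18,"grip":0},
    {"dp":[-0.05,-0.04,0],"yaw":0.1,"grip":0},
    {"dp":[0,0,0],"yaw":0,"grip":0},
    {"dp":[0,0,-0.05],"yaw":0,"grip":0},
    {"dp":[0,0,-0.045],"yaw":0,"grip":0}
  ]
}}

```text
clock: 18.48
position: [0.4637, -0.1078, 0.0457]
ee_rot: [0.0, -0.06, 0.998, -0.0]
contact_force: [-1.0, -2.8, -3.6]
width: 0.0099
gripper_force: 116.6
```

Request:
{"fn": "step_arm", "kwargs": {
  "increments": [
    {"dp":[0,0,-0.01],"yaw":0,"grip":0},
    {"dp":[0,0,0],"yaw":0,"grip":0}
  ]
}}

```text
clock: 18.73
position: [0.4637, -0.1079, 0.0449]
ee_rot: [0.0, -0.06, 0.998, 0.0]
contact_force: [-3.9, -0.8, 3.9]
width: 0.01
gripper_force: 117.6
```

Request:
{"fn": "step_arm", "kwargs": {
  "increments": [
    {"dp":[0,0,0],"yaw":0,"grip":0.28},
    {"dp":[0,0,0],"yaw":0,"grip":0.28},
    {"dp":[0,0,0.28],"yaw":0,"grip":0.28},
    {"dp":[0,0,0.3],"yaw":0,"grip":0.28},
    {"dp":[0,0.15,0.25],"yaw":0,"grip":0.5}
  ]
}}

```text
clock: 19.35
position: [0.4643, -0.0787, 0.2127]
ee_rot: [0.001, -0.059, 0.998, -0.0]
contact_force: [0.7, 0.2, -0.2]
width: 0.0412
gripper_force: 0.0
```

Request:
{"fn": "step_arm", "kwargs": {
  "increments": [
    {"dp":[-0.04,0.22,0.16],"yaw":0,"grip":0.5},
    {"dp":[0,0.21,0],"yaw":0,"grip":0.5},
    {"dp":[0,0,0],"yaw":0,"grip":0.5}
  ]
}}

```text
clock: 19.73
position: [0.455, 0.0105, 0.2429]
ee_rot: [0.001, -0.062, 0.998, 0.001]
contact_force: [-0.1, -0.7, -0.4]
width: 0.0429
gripper_force: 0.0
```

```bash
python3 - <<'E'
from h import *
shot('wrist','w2'); shot('top','t8'); s=manip.get_state(); print(s['position'],s['ee_rot'],s['clock'],s['width'],s['qpos'])
E
```

```text
[0.45517861 0.00827445 0.24217748] [-1.02972588e-04 -6.05353889e-02  9.98166039e-01 -1.22935537e-04] 19.825 0.04294684164648085 [-1.34650512e-01  1.03761831e-01  1.76518811e+00 -2.94113761e-04
  1.27279706e+00 -1.82650531e+00]
```

View pics/w2.png

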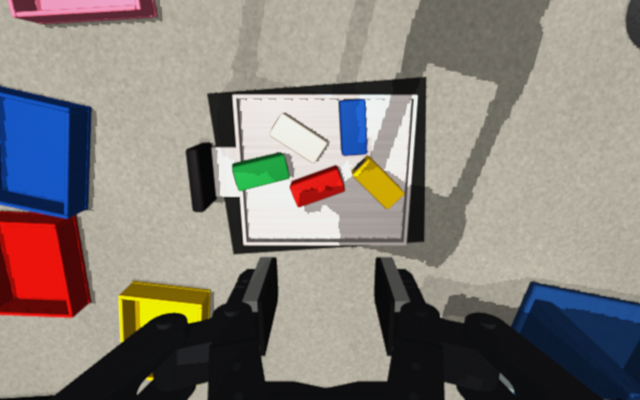

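The tray is on its mat with the sleeves all flat: white (300,137), blue (353,127), green (260,172), red (318,187), yellow (378,183). I'll fit their poses with a box model.

```bash
cat > fit.py <<'E'
from h import *
from scipy.optimize import minimize
R={'red':[(0,9),(172,180)],'yellow':[(18,36)],'green':[(45,90)],'blue':[(98,125)],'white':None}
def mask(im,n):
    h=cv2.cvtColor(im,cv2.COLOR_BGR2HSV)
    if R[n] is None: return cv2.inRange(im,(205,205,205),(255,255,255))
    m=np.zeros(h.shape[:2],np.uint8)
    for a,b in R[n]: m|=cv2.inRange(h,(a,90,40),(b,255,255))
    return m
def blob(im,n,u,v,r):
    m=mask(im,n); k=np.zeros_like(m); cv2.circle(k,(u,v),r,255,-1); m&=k
    N,l,st,c=cv2.connectedComponentsWithStats(m); i=1+np.argmax(st[1:,4]); return (l==i).astype(np.uint8)
def fit(f,m,dims,z0,p0):
    X,Y,Z=dims
    def hull(p):
        c,s=np.cos(p[2]),np.sin(p[2]); q=[]
        for a in(-1,1):
            for b in(-1,1):
                for z in(z0,z0+Z): q.append(proj(f,(p[0]+c*a*X/2-s*b*Y/2,p[1]+s*a*X/2+c*b*Y/2,z)))
        return cv2.convexHull(np.float32(q))
    def cost(p):
        k=np.zeros(m.shape,np.uint8); cv2.fillConvexPoly(k,np.int32(hull(p)*16),1,shift=4)
        return -(k&m).sum()/max((k|m).sum(),1)
    best=None
    for t in p0[2]:
        r=minimize(cost,(p0[0],p0[1],t),method='Nelder-Mead',options=dict(initial_simplex=[(p0[0],p0[1],t),(p0[0]+.008,p0[1],t),(p0[0],p0[1]+.008,t),(p0[0],p0[1],t+.25)],xatol=1e-4,fatol=1e-4))
        if best is None or r.fun<best.fun: best=r
    return best.x.round(4),round(best.fun,3)
def sleeve(f,n,u,v,r=34,z0=.007):
    im=cv2.imread('pics/'+f+'.png'); p=px(f,u,v,z0+.012)
    x,c=fit(f,blob(im,n,u,v,r),(.05,.024,.024),z0,(p[0],p[1],np.radians([0,45,90,135])))
    d=np.degrees(x[2])%180; print(n,'center',x[:2],'long axis deg',round(d,1),'IoU',-c); return x
E
cat > boxes.py <<'E'
from fit import *
def boxes(f):
    im=cv2.imread('pics/'+f+'.png')
    for n,(x,y) in dict(yellow=(.662,-.144),red=(.591,-.286),white=(.599,-.394),blue=(.467,-.271),green=(.459,-.396)).items():
        u,v=map(int,proj(f,(x,y,.016))); 
        try: b=blob(im,n,u,v,28); q,c=fit(f,b,(.108,.088,.032),0,(x,y,[0])); print('box',n,q[:2],round(np.degrees(q[2]),1),-c)
        except Exception as e: print('box',n,'hidden')
E
python3 - <<'E'
from fit import *
from boxes import boxes
for n,u,v in [('blue',353,127),('yellow',378,183),('green',260,172),('white',300,137),('red',318,187)]: sleeve('w2',n,u,v)
boxes('t0'); boxes('t8')
E
```

```text
blue center [0.4108 0.068 ] long axis deg 165.7 IoU -0.0
yellow center [0.496  0.1137] long axis deg 75.0 IoU -0.0
green center [ 0.4485 -0.1206] long axis deg 89.1 IoU -0.0
white center [ 0.4502 -0.071 ] long axis deg 19.1 IoU -0.0
red center [ 0.4883 -0.063 ] long axis deg 71.1 IoU -0.0fit.py:23: RuntimeWarning: overflow encountered in scalar negative
  return -(k&m).sum()/max((k|m).sum(),1)
[ WARN:0@6.173] global loadsave.cpp:275 findDecoder imread_('pics/t0.png'): can't open/read file: check file path/integrity
Traceback (most recent call last):
  File "boxes.py", line 5, in boxes
    u,v=map(int,proj(f,(x,y,.016)));
                ~~~~^^^^^^^^^^^^^^
  File "h.py", line 11, in proj
    d=np.load('pics/'+f+'.npz'); fx,fy,cx,cy=d['k']; E=d['E']
FileNotFoundError: [Errno 2] No such file or directory: 'pics/t0.npz'
```

```bash
sed -i 's/return -(k&m).sum()\/max((k|m).sum(),1)/return -float((k\&m).sum())\/max(float((k|m).sum()),1)/' fit.py
python3 - <<'E'
from fit import *
from boxes import boxes
for n,u,v in [('blue',353,127),('yellow',378,183),('green',260,172),('white',300,137),('red',318,187)]: sleeve('w2',n,u,v)
boxes('top0'); boxes('t8')
E
```

```text
blue center [0.4053 0.0297] long axis deg 12.5 IoU 0.878
yellow center [0.4553 0.0628] long axis deg 51.2 IoU 0.919
green center [ 0.4576 -0.0528] long axis deg 112.8 IoU 0.884
white center [ 0.4239 -0.0235] long axis deg 62.8 IoU 0.514
red center [0.4654 0.0041] long axis deg 117.2 IoU 0.886
box yellow [ 0.662  -0.1463] -0.1 0.969
box red [ 0.5905 -0.2865] 4.0 0.964
box white hidden
box blue [ 0.4678 -0.2737] -4.9 0.893
box green [ 0.4591 -0.3956] -2.2 0.861
box yellow [ 0.6623 -0.1458] -0.6 0.971
box red [ 0.5916 -0.2867] 4.2 0.965
box white hidden
box blue [ 0.4678 -0.2737] -4.9 0.899
box green [ 0.4594 -0.3971] -1.1 0.862
```

Request:
{"fn": "step_arm", "kwargs": {
  "increments": [
    {"dp":[-0.275,0.1,0],"yaw":0.65,"grip":0.42},
    {"dp":[0,0,-0.29],"yaw":0,"grip":0.42},
    {"dp":[0,0,-0.29],"yaw":0,"grip":0.42},
    {"dp":[0,0,-0.25],"yaw":0,"grip":0.42},
    {"dp":[0,0,-0.12],"yaw":0,"grip":0.42}
  ]
}}

```text
clock: 20.45
position: [0.3985, 0.0272, 0.0497]
ee_rot: [-0.002, -0.108, 0.994, 0.0]
contact_force: [0.3, 0.2, 0.1]
width: 0.0357
gripper_force: 0.0
```

Request:
{"fn": "step_arm", "kwargs": {
  "increments": [
    {"dp":[0,0,-0.06],"yaw":0,"grip":0.42},
    {"dp":[0,0,0],"yaw":0,"grip":0},
    {"dp":[0,0,0],"yaw":0,"grip":0},
    {"dp":[0,0,0],"yaw":0,"grip":0}
  ],
  "squeeze": 60
}}

```text
clock: 20.95
position: [0.4011, 0.0279, 0.0412]
ee_rot: [0.001, -0.108, 0.994, -0.0]
contact_force: [0.1, -0.2, -1.8]
width: 0.0223
gripper_force: 62.5
```

Request:
{"fn": "step_arm", "kwargs": {
  "increments": [
    {"dp":[0,0,0.2],"yaw":0,"grip":0},
    {"dp":[0,0,0.2],"yaw":0,"grip":0},
    {"dp":[0,0,0],"yaw":0,"grip":0}
  ]
}}

```text
clock: 21.32
position: [0.4029, 0.0279, 0.1236]
ee_rot: [0.004, -0.109, 0.994, -0.001]
contact_force: [-0.3, 0.3, -0.9]
width: 0.0225
gripper_force: 62.6
```

Request:
{"fn": "step_arm", "kwargs": {
  "increments": [
    {"dp":[0.05,-0.25,0],"yaw":-0.3,"grip":0},
    {"dp":[0.05,-0.25,0],"yaw":-0.3,"grip":0},
    {"dp":[0.05,-0.25,0],"yaw":-0.3,"grip":0},
    {"dp":[0.05,-0.25,0],"yaw":-0.3,"grip":0},
    {"dp":[0.05,-0.25,0],"yaw":-0.3,"grip":0}
  ]
}}

```text
clock: 21.95
position: [0.4499, -0.2232, 0.1196]
ee_rot: [-0.0, 0.005, 1.0, 0.0]
contact_force: [0.5, 1.3, 0.1]
width: 0.0224
gripper_force: 62.7
```

Request:
{"fn": "step_arm", "kwargs": {
  "increments": [
    {"dp":[0.05,-0.26,0],"yaw":-0.3,"grip":0},
    {"dp":[0,0,0],"yaw":0,"grip":0},
    {"dp":[0,0,-0.2],"yaw":0,"grip":0},
    {"dp":[0,0,-0.17],"yaw":0,"grip":0},
    {"dp":[0,0,0],"yaw":0,"grip":0}
  ]
}}

```text
clock: 22.58
position: [0.4577, -0.2712, 0.0437]
ee_rot: [-0.003, 0.026, 1.0, 0.003]
contact_force: [-0.6, -0.8, 0.1]
width: 0.0224
gripper_force: 62.5
```

Request:
{"fn": "step_arm", "kwargs": {
  "increments": [
    {"dp":[0,0,0],"yaw":0,"grip":0.45},
    {"dp":[0,0,0],"yaw":0,"grip":0.45},
    {"dp":[0,0,0.28],"yaw":0,"grip":0.45},
    {"dp":[0,0,0.28],"yaw":0,"grip":0.45}
  ]
}}

```text
clock: 23.08
position: [0.4604, -0.2739, 0.1606]
ee_rot: [0.0, 0.026, 1.0, -0.0]
contact_force: [0.5, -0.3, 0.1]
width: 0.0383
gripper_force: 0.0
```

```bash
python3 - <<'E'
from boxes import *
shot('wrist','w3');shot('top','t9'); s=manip.get_state(); print(s['position'],s['ee_rot'],s['clock'],s['width'],s['qpos'][5])
boxes('t9')
E
```

```text
[ 0.46412634 -0.27673355  0.16609257] [ 0.0064964   0.02625705  0.9996229  -0.00473423] 23.175 0.038330185993543854 -2.1849065397161795
box yellow [ 0.6625 -0.1463] 0.1 0.966
box red [ 0.5911 -0.287 ] 4.1 0.965
box white hidden
box blue [ 0.4686 -0.2692] -2.6 0.6
box green [ 0.4563 -0.3876] 7.8 0.103
```

View pics/w3.png

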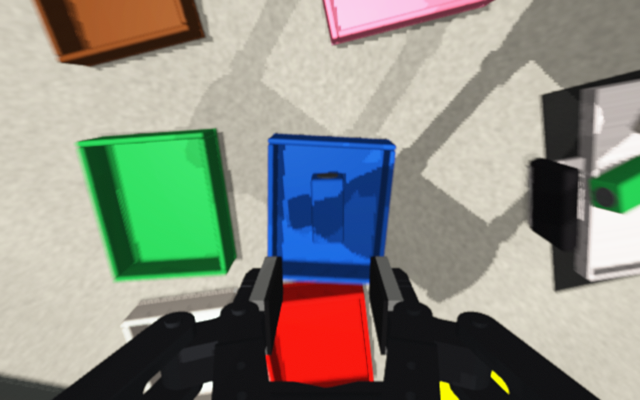

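The blue sleeve lies in the blue box at (327,208). Next is yellow, with a fresh fit from above the tray.

Request:
{"fn": "step_arm", "kwargs": {
  "increments": [
    {"dp":[0,0.21,0.05],"yaw":0.9,"grip":0.42},
    {"dp":[0,0.21,0.05],"yaw":0.9,"grip":0.42},
    {"dp":[0,0.21,0.05],"yaw":0.9,"grip":0.42},
    {"dp":[0,0.21,0.05],"yaw":0.9,"grip":0.42},
    {"dp":[0,0.21,0.05],"yaw":0.9,"grip":0.42}
  ]
}}

```text
clock: 23.8
position: [0.4602, -0.0626, 0.2094]
ee_rot: [0.001, -0.308, 0.951, -0.0]
contact_force: [1.3, -0.1, -0.2]
width: 0.0363
gripper_force: 0.0
```

Request:
{"fn": "step_arm", "kwargs": {
  "increments": [
    {"dp":[-0.03,0.21,0.05],"yaw":0.9,"grip":0.42},
    {"dp":[-0.03,0.21,0.05],"yaw":0.9,"grip":0.42},
    {"dp":[0,0,0],"yaw":0,"grip":0.42}
  ]
}}

```text
clock: 24.18
position: [0.4479, 0.0224, 0.2297]
ee_rot: [0.001, -0.433, 0.901, -0.0]
contact_force: [0.7, -0.7, 0.3]
width: 0.0362
gripper_force: 0.0
```

```bash
cat > look.py <<'E'
from boxes import *
import sys
f=sys.argv[1]; S=dict(blue=(.4053,.0297),yellow=(.4553,.0628),green=(.4576,-.0528),white=(.4239,-.0235),red=(.4654,.0041))
s=manip.get_state(); shot('wrist',f); R_=s['ee_rot']; psi=np.degrees(np.arctan2(2*R_[2]**2-1,2*R_[1]*R_[2]))
print(s['position'].round(4),'psi',psi.round(1),s['clock'],'j6',s['qpos'][5].round(2))
for n in sys.argv[2:]:
    u,v=map(int,proj(f,(*S[n],.02)))
    try: sleeve(f,n,u,v,45)
    except Exception as e: print(n,e)
E
python3 look.py w4 yellow green red white
```

```text
[0.4479 0.0224 0.2297] psi 141.4 24.175 j6 -2.57
yellow center [0.4553 0.0625] long axis deg 54.6 IoU 0.899
green center [ 0.457  -0.0507] long axis deg 109.9 IoU 0.927
red center [0.4653 0.003 ] long axis deg 115.9 IoU 0.886
white center [ 0.4222 -0.0337] long axis deg 73.5 IoU 0.345
```

Request:
{"fn": "step_arm", "kwargs": {
  "increments": [
    {"dp":[0.02,0.18,0],"yaw":0,"grip":0.42},
    {"dp":[0,0,-0.28],"yaw":0.05,"grip":0.42},
    {"dp":[0,0,-0.28],"yaw":0,"grip":0.42},
    {"dp":[0,0,-0.25],"yaw":0,"grip":0.42},
    {"dp":[0,0,-0.1],"yaw":0,"grip":0.42}
  ]
}}

```text
clock: 24.85
position: [0.4505, 0.0549, 0.0437]
ee_rot: [-0.002, -0.434, 0.901, 0.001]
contact_force: [-0.4, 0.4, 0.1]
width: 0.036
gripper_force: 0.0
```

Request:
{"fn": "step_arm", "kwargs": {
  "increments": [
    {"dp":[0,0,-0.04],"yaw":0,"grip":0.42},
    {"dp":[0,0,0],"yaw":0,"grip":0},
    {"dp":[0,0,0],"yaw":0,"grip":0},
    {"dp":[0,0,0],"yaw":0,"grip":0}
  ]
}}

```text
clock: 25.35
position: [0.453, 0.0559, 0.0392]
ee_rot: [0.001, -0.435, 0.901, -0.0]
contact_force: [-0.2, 0.4, -0.9]
width: 0.0225
gripper_force: 62.3
```

Request:
{"fn": "step_arm", "kwargs": {
  "increments": [
    {"dp":[0,0,0.2],"yaw":0,"grip":0},
    {"dp":[0,0,0.25],"yaw":0,"grip":0},
    {"dp":[0,0,0],"yaw":0,"grip":0}
  ]
}}

```text
clock: 25.72
position: [0.4555, 0.056, 0.1324]
ee_rot: [0.005, -0.435, 0.9, -0.002]
contact_force: [-0.6, 0.3, -1.1]
width: 0.0226
gripper_force: 62.5
```

Request:
{"fn": "step_arm", "kwargs": {
  "increments": [
    {"dp":[0.15,-0.146,0],"yaw":-0.86,"grip":0},
    {"dp":[0.15,-0.146,0],"yaw":-0.86,"grip":0},
    {"dp":[0.15,-0.146,0],"yaw":-0.86,"grip":0},
    {"dp":[0.15,-0.146,0],"yaw":-0.86,"grip":0},
    {"dp":[0.15,-0.146,0],"yaw":-0.86,"grip":0}
  ]
}}

```text
clock: 26.35
position: [0.6025, -0.0907, 0.1272]
ee_rot: [-0.001, -0.125, 0.992, 0.0]
contact_force: [1.0, 0.2, -1.0]
width: 0.0225
gripper_force: 62.5
```

Request:
{"fn": "step_arm", "kwargs": {
  "increments": [
    {"dp":[0.15,-0.146,0],"yaw":-0.86,"grip":0},
    {"dp":[0.13,-0.136,0],"yaw":-0.86,"grip":0},
    {"dp":[0,0,0],"yaw":0,"grip":0}
  ]
}}

```text
clock: 26.72
position: [0.6596, -0.1485, 0.1267]
ee_rot: [-0.0, 0.003, 1.0, -0.0]
contact_force: [0.3, 0.7, -0.8]
width: 0.0226
gripper_force: 62.4
```

Request:
{"fn": "step_arm", "kwargs": {
  "increments": [
    {"dp":[0,0,-0.22],"yaw":0,"grip":0},
    {"dp":[0,0,-0.18],"yaw":0,"grip":0},
    {"dp":[0,0,0],"yaw":0,"grip":0}
  ]
}}

```text
clock: 27.1
position: [0.6544, -0.1445, 0.0445]
ee_rot: [-0.005, 0.001, 1.0, 0.002]
contact_force: [-1.2, 0.3, -0.6]
width: 0.0227
gripper_force: 62.4
```

Request:
{"fn": "step_arm", "kwargs": {
  "increments": [
    {"dp":[0,0,0],"yaw":0,"grip":0.42},
    {"dp":[0,0,0],"yaw":0,"grip":0.42},
    {"dp":[0,0,0.28],"yaw":0,"grip":0.42},
    {"dp":[0,0,0.28],"yaw":0,"grip":0.42}
  ]
}}

```text
clock: 27.6
position: [0.6585, -0.1463, 0.1628]
ee_rot: [0.001, 0.002, 1.0, -0.0]
contact_force: [0.3, -1.4, 0.3]
width: 0.0358
gripper_force: 0.0
```

Request:
{"fn": "step_arm", "kwargs": {
  "increments": [
    {"dp":[-0.13,0.07,0.06],"yaw":-1,"grip":0.36},
    {"dp":[-0.13,0.07,0.06],"yaw":-1,"grip":0.36},
    {"dp":[-0.13,0.07,0.06],"yaw":-1,"grip":0.36},
    {"dp":[-0.13,0.07,0.06],"yaw":-1,"grip":0.36},
    {"dp":[-0.13,0.07,0.06],"yaw":-1,"grip":0.36}
  ]
}}

```text
clock: 28.22
position: [0.5278, -0.0759, 0.2226]
ee_rot: [0.002, 0.37, 0.929, 0.0]
contact_force: [0.4, 0.5, 0.7]
width: 0.0309
gripper_force: 0.0
```

Request:
{"fn": "step_arm", "kwargs": {
  "increments": [
    {"dp":[-0.13,0.07,0.06],"yaw":-1,"grip":0.36},
    {"dp":[-0.13,0.07,0.06],"yaw":-1,"grip":0.36},
    {"dp":[-0.13,0.07,0],"yaw":-1,"grip":0.36},
    {"dp":[0,0,0],"yaw":0,"grip":0.36}
  ]
}}

```text
clock: 28.72
position: [0.4489, -0.0335, 0.2462]
ee_rot: [0.001, 0.565, 0.825, 0.001]
contact_force: [0.4, 0.6, 0.7]
width: 0.0305
gripper_force: 0.0
```

```bash
python3 look.py w5 green red white; python3 - <<'E'
from boxes import *
shot('top','t10'); boxes('t10')
E
```

```text
[ 0.4489 -0.0335  0.2462] psi 21.2 28.725 j6 -0.6
green center [ 0.4579 -0.0536] long axis deg 110.9 IoU 0.887
red center [0.4666 0.0034] long axis deg 119.0 IoU 0.893
white center [ 0.4148 -0.0441] long axis deg 143.4 IoU 0.439
box yellow [ 0.6624 -0.1461] -0.7 0.968
box red [ 0.5909 -0.2877] 3.5 0.969
box white hidden
box blue [ 0.4678 -0.2737] -4.9 0.904
box green [ 0.4591 -0.3984] -1.9 0.86
```

View pics/w5.png

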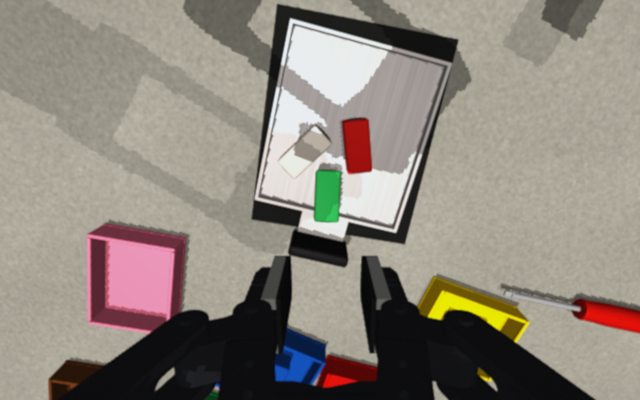

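Yellow has left the tray. Green (327,196) is upright between the fingers, white is at (305,151) and red at (357,146).

Request:
{"fn": "step_arm", "kwargs": {
  "increments": [
    {"dp":[0.048,-0.11,0],"yaw":0,"grip":0.36},
    {"dp":[0,0,-0.29],"yaw":0,"grip":0.36},
    {"dp":[0,0,-0.29],"yaw":0,"grip":0.36},
    {"dp":[0,0,-0.25],"yaw":0,"grip":0.36},
    {"dp":[0,0,-0.12],"yaw":0,"grip":0.36}
  ]
}}

```text
clock: 29.45
position: [0.4597, -0.0567, 0.0517]
ee_rot: [-0.001, 0.566, 0.825, -0.001]
contact_force: [0.7, -0.4, -0.1]
width: 0.0306
gripper_force: 0.0
```

Request:
{"fn": "step_arm", "kwargs": {
  "increments": [
    {"dp":[0,0,-0.06],"yaw":0,"grip":0.36},
    {"dp":[0,0,0],"yaw":0,"grip":0},
    {"dp":[0,0,0],"yaw":0,"grip":0},
    {"dp":[0,0,0],"yaw":0,"grip":0}
  ]
}}

```text
clock: 29.95
position: [0.4607, -0.0566, 0.0433]
ee_rot: [0.001, 0.566, 0.824, 0.0]
contact_force: [-0.4, 0.3, -1.0]
width: 0.023
gripper_force: 59.6
```

Request:
{"fn": "step_arm", "kwargs": {
  "increments": [
    {"dp":[0,0,0.2],"yaw":0,"grip":0},
    {"dp":[0,0,0.25],"yaw":0,"grip":0},
    {"dp":[0,0,0],"yaw":0,"grip":0}
  ]
}}

```text
clock: 30.32
position: [0.463, -0.0571, 0.1366]
ee_rot: [0.005, 0.566, 0.824, 0.002]
contact_force: [-0.2, -0.7, -1.4]
width: 0.023
gripper_force: 59.8
```

Request:
{"fn": "step_arm", "kwargs": {
  "increments": [
    {"dp":[0,-0.21,0],"yaw":1,"grip":0},
    {"dp":[0,-0.215,0],"yaw":1,"grip":0},
    {"dp":[0,-0.215,0],"yaw":1,"grip":0},
    {"dp":[0,-0.215,0],"yaw":1,"grip":0},
    {"dp":[0,-0.215,0],"yaw":1,"grip":0}
  ]
}}

```text
clock: 30.95
position: [0.4592, -0.2713, 0.1315]
ee_rot: [-0.001, 0.222, 0.975, 0.0]
contact_force: [1.0, -0.5, -1.0]
width: 0.0228
gripper_force: 59.8
```

Request:
{"fn": "step_arm", "kwargs": {
  "increments": [
    {"dp":[0,-0.215,0],"yaw":1,"grip":0},
    {"dp":[0,-0.215,0],"yaw":1,"grip":0},
    {"dp":[-0.01,-0.21,0],"yaw":0.9,"grip":0},
    {"dp":[0,0,0],"yaw":0,"grip":0}
  ]
}}

```text
clock: 31.45
position: [0.4574, -0.4013, 0.1312]
ee_rot: [-0.0, 0.011, 1.0, -0.0]
contact_force: [0.5, 0.8, -1.2]
width: 0.0228
gripper_force: 59.8
```

Request:
{"fn": "step_arm", "kwargs": {
  "increments": [
    {"dp":[0,0,-0.22],"yaw":0,"grip":0},
    {"dp":[0,0,-0.2],"yaw":0,"grip":0},
    {"dp":[0,0,0],"yaw":0,"grip":0}
  ]
}}

```text
clock: 31.82
position: [0.4555, -0.3949, 0.0449]
ee_rot: [-0.003, 0.009, 1.0, 0.004]
contact_force: [-0.2, 0.6, -1.2]
width: 0.0231
gripper_force: 59.8
```

Request:
{"fn": "step_arm", "kwargs": {
  "increments": [
    {"dp":[0,0,0],"yaw":0,"grip":0.42},
    {"dp":[0,0,0],"yaw":0,"grip":0.42},
    {"dp":[0,0,0.28],"yaw":0,"grip":0.42},
    {"dp":[0,0,0.28],"yaw":0,"grip":0.42}
  ]
}}

```text
clock: 32.33
position: [0.4581, -0.3985, 0.1629]
ee_rot: [0.001, 0.009, 1.0, -0.0]
contact_force: [0.3, -0.9, -0.1]
width: 0.0358
gripper_force: 0.0
```

Request:
{"fn": "step_arm", "kwargs": {
  "increments": [
    {"dp":[0,0.13,0.05],"yaw":-0.97,"grip":0.42},
    {"dp":[0,0.13,0.05],"yaw":-0.97,"grip":0.42},
    {"dp":[0,0.13,0.05],"yaw":-0.97,"grip":0.42},
    {"dp":[0,0.13,0.05],"yaw":-0.97,"grip":0.42},
    {"dp":[0,0.13,0.05],"yaw":-0.97,"grip":0.42}
  ]
}}

```text
clock: 32.95
position: [0.4582, -0.2677, 0.2126]
ee_rot: [0.002, 0.367, 0.93, -0.0]
contact_force: [-0.1, -0.3, -0.4]
width: 0.0357
gripper_force: 0.0
```

Request:
{"fn": "step_arm", "kwargs": {
  "increments": [
    {"dp":[0,0.13,0.05],"yaw":-0.97,"grip":0.42},
    {"dp":[0,0.13,0.05],"yaw":-0.97,"grip":0.42},
    {"dp":[0,0.13,0.05],"yaw":-0.97,"grip":0.42},
    {"dp":[0,0.13,0],"yaw":-0.97,"grip":0.42},
    {"dp":[0,0.13,0],"yaw":-0.97,"grip":0.42}
  ]
}}

```text
clock: 33.58
position: [0.4582, -0.1376, 0.2424]
ee_rot: [0.002, 0.674, 0.739, 0.001]
contact_force: [0.9, 0.4, 0.4]
width: 0.036
gripper_force: 0.0
```

Request:
{"fn": "step_arm", "kwargs": {
  "increments": [
    {"dp":[0,0.13,0],"yaw":-0.97,"grip":0.42},
    {"dp":[-0.05,0.13,0],"yaw":-0.97,"grip":0.42},
    {"dp":[-0.05,0.13,0],"yaw":-0.97,"grip":0.42},
    {"dp":[-0.05,0.13,0],"yaw":-0.97,"grip":0.42},
    {"dp":[0,0,0],"yaw":0,"grip":0.42}
  ]
}}

```text
clock: 34.2
position: [0.4273, -0.0331, 0.2419]
ee_rot: [0.001, 0.855, 0.518, 0.001]
contact_force: [0.3, -0.2, -0.2]
width: 0.0359
gripper_force: 0.0
```

```bash
python3 look.py w6 red;  python3 - <<'E'
from boxes import *
shot('top','t11'); boxes('t11')
E
```

```text
[ 0.4273 -0.0331  0.2419] psi -27.6 34.2 j6 0.24
red center [0.4661 0.004 ] long axis deg 116.3 IoU 0.94
box yellow [ 0.6616 -0.1466] 0.4 0.965
box red [ 0.591  -0.2873] 3.1 0.969
box white hidden
box blue [ 0.4678 -0.2737] -4.9 0.899
box green [ 0.459  -0.3972] -1.0 0.861
```

View pics/w6.png

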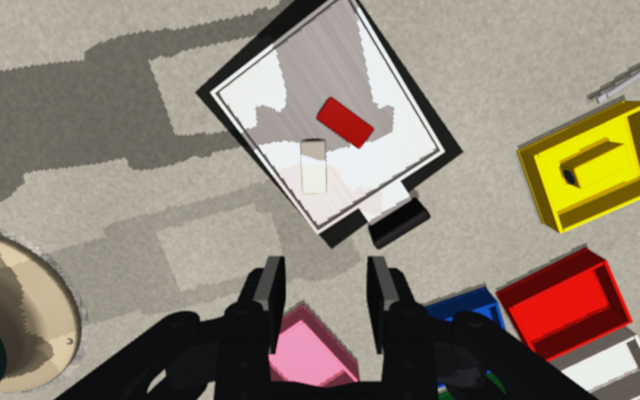

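White's top face spans (301–326, 140–193), in line with the fingers. Yellow is visible in its box at (597,163). I'll take white slightly above its centre to clear the rim.

```bash
python3 - <<'E'
from h import *
print(px('w6',313.5,166.5,.031),px('w6',313.5,160,.031),px('w6',313.5,145,.031),px('w6',313.5,190,.031),px('w6',281,171,.018))
E
```

```text
[ 0.4223 -0.0178  0.031 ] [ 0.4251 -0.0124  0.031 ] [ 4.317e-01 -1.000e-04  3.100e-02] [ 0.4115 -0.0378  0.031 ] [ 0.3905 -0.0091  0.018 ]
```

Request:
{"fn": "step_arm", "kwargs": {
  "increments": [
    {"dp":[-0.015,0.095,0],"yaw":0,"grip":0.38},
    {"dp":[0,0,-0.29],"yaw":0,"grip":0.38},
    {"dp":[0,0,-0.29],"yaw":0,"grip":0.38},
    {"dp":[0,0,-0.25],"yaw":0,"grip":0.38},
    {"dp":[0,0,-0.12],"yaw":0,"grip":0.38}
  ]
}}

```text
clock: 34.92
position: [0.4243, -0.0161, 0.0483]
ee_rot: [-0.001, 0.856, 0.517, -0.001]
contact_force: [-0.3, 0.1, 0.9]
width: 0.0325
gripper_force: 0.0
```

Request:
{"fn": "step_arm", "kwargs": {
  "increments": [
    {"dp":[0,0,-0.05],"yaw":0,"grip":0.38},
    {"dp":[0,0,0],"yaw":0,"grip":0},
    {"dp":[0,0,0],"yaw":0,"grip":0},
    {"dp":[0,0,0],"yaw":0,"grip":0}
  ]
}}

```text
clock: 35.42
position: [0.4257, -0.0156, 0.0413]
ee_rot: [0.001, 0.856, 0.517, 0.001]
contact_force: [0.3, -0.3, -1.2]
width: 0.023
gripper_force: 61.4
```

Request:
{"fn": "step_arm", "kwargs": {
  "increments": [
    {"dp":[0,0,0.2],"yaw":0,"grip":0},
    {"dp":[0,0,0.25],"yaw":0,"grip":0},
    {"dp":[0,0,0],"yaw":0,"grip":0}
  ]
}}

```text
clock: 35.8
position: [0.428, -0.0159, 0.1343]
ee_rot: [0.004, 0.856, 0.517, 0.004]
contact_force: [0.1, -0.6, 0.1]
width: 0.0229
gripper_force: 61.6
```

```bash
cat > wbox.py <<'E'
from fit import *
import sys
f=sys.argv[1]; im=cv2.imread('pics/'+f+'.png'); m=np.zeros((402,642),np.uint8)
cv2.floodFill(im.copy(),m,(453,187),0,(14,)*3,(14,)*3,4|cv2.FLOODFILL_FIXED_RANGE|(255<<8))
r=cv2.minAreaRect(cv2.findNonZero(m[1:-1,1:-1])); print(r,px(f,*r[0],.005))
E
python3 wbox.py t11
```

```text
((451.907470703125, 187.89886474609375), (32.76832580566406, 23.416807174682617), 81.25383758544922) [ 0.598  -0.3936  0.005 ]
```

Request:
{"fn": "step_arm", "kwargs": {
  "increments": [
    {"dp":[0.107,-0.237,0],"yaw":-0.84,"grip":0},
    {"dp":[0.107,-0.237,0],"yaw":-0.84,"grip":0},
    {"dp":[0.107,-0.237,0],"yaw":-0.84,"grip":0},
    {"dp":[0.107,-0.237,0],"yaw":-0.84,"grip":0},
    {"dp":[0.107,-0.237,0],"yaw":-0.84,"grip":0}
  ]
}}

```text
clock: 36.42
position: [0.5318, -0.2536, 0.1293]
ee_rot: [-0.001, 0.975, 0.224, -0.0]
contact_force: [0.5, 0.6, -0.3]
width: 0.0225
gripper_force: 61.5
```

Request:
{"fn": "step_arm", "kwargs": {
  "increments": [
    {"dp":[0.107,-0.237,0],"yaw":-0.84,"grip":0},
    {"dp":[0.107,-0.237,0],"yaw":-0.84,"grip":0},
    {"dp":[0.107,-0.237,0],"yaw":-0.84,"grip":0},
    {"dp":[0,0,0],"yaw":0,"grip":0}
  ]
}}

```text
clock: 36.92
position: [0.5967, -0.3982, 0.1283]
ee_rot: [0.001, 0.999, 0.038, 0.0]
contact_force: [0.6, 0.9, -0.9]
width: 0.0226
gripper_force: 61.5
```

Request:
{"fn": "step_arm", "kwargs": {
  "increments": [
    {"dp":[0,0.02,-0.22],"yaw":0,"grip":0},
    {"dp":[0,0,-0.2],"yaw":0,"grip":0},
    {"dp":[0,0,0],"yaw":0,"grip":0},
    {"dp":[0,0,0],"yaw":0,"grip":0.42},
    {"dp":[0,0,0],"yaw":0,"grip":0.42}
  ]
}}

```text
clock: 37.55
position: [0.5973, -0.3913, 0.0489]
ee_rot: [0.001, 0.999, 0.039, 0.002]
contact_force: [-0.2, 0.1, 0.5]
width: 0.0356
gripper_force: 0.0
```

Request:
{"fn": "step_arm", "kwargs": {
  "increments": [
    {"dp":[0,0,0.28],"yaw":0,"grip":0.42},
    {"dp":[0,0,0.28],"yaw":0,"grip":0.42},
    {"dp":[-0.053,0.152,0.08],"yaw":1,"grip":0.42},
    {"dp":[-0.053,0.152,0.08],"yaw":1,"grip":0.42},
    {"dp":[-0.053,0.152,0.08],"yaw":1,"grip":0.42}
  ]
}}

```text
clock: 38.17
position: [0.5643, -0.2987, 0.2091]
ee_rot: [0.001, 0.965, 0.263, 0.001]
contact_force: [1.4, -0.3, 1.5]
width: 0.0359
gripper_force: 0.0
```

Request:
{"fn": "step_arm", "kwargs": {
  "increments": [
    {"dp":[-0.053,0.152,0.08],"yaw":1,"grip":0.42},
    {"dp":[-0.053,0.152,0.05],"yaw":1,"grip":0.42},
    {"dp":[-0.053,0.152,0],"yaw":1,"grip":0.42},
    {"dp":[-0.053,0.152,0],"yaw":1,"grip":0.42},
    {"dp":[-0.053,0.152,0],"yaw":1,"grip":0.42}
  ]
}}

```text
clock: 38.8
position: [0.5113, -0.1465, 0.2344]
ee_rot: [0.002, 0.801, 0.598, 0.001]
contact_force: [0.1, -0.2, -0.5]
width: 0.0362
gripper_force: 0.0
```

Request:
{"fn": "step_arm", "kwargs": {
  "increments": [
    {"dp":[-0.053,0.152,0],"yaw":1,"grip":0.42},
    {"dp":[-0.053,0.152,0],"yaw":1,"grip":0.42},
    {"dp":[-0.053,0.152,0],"yaw":1,"grip":0.42},
    {"dp":[-0.053,0.152,0],"yaw":1,"grip":0.42},
    {"dp":[-0.053,0.152,0],"yaw":1,"grip":0.42}
  ]
}}

```text
clock: 39.42
position: [0.4583, 0.0055, 0.2343]
ee_rot: [0.002, 0.526, 0.85, 0.001]
contact_force: [0.5, -0.2, 1.1]
width: 0.036
gripper_force: 0.0
```

Request:
{"fn": "step_arm", "kwargs": {
  "increments": [
    {"dp":[0,0,0],"yaw":0,"grip":0.42}
  ]
}}

```text
clock: 39.55
position: [0.4577, 0.0062, 0.2341]
ee_rot: [0.001, 0.527, 0.85, 0.001]
contact_force: [-0.0, -0.0, 0.3]
width: 0.0362
gripper_force: 0.0
```

```bash
python3 look.py w7 red;  python3 - <<'E'
from boxes import *
shot('top','t12'); boxes('t12')
E
```

```text
[0.4577 0.0062 0.2341] psi 26.4 39.55 j6 -0.6
red center [0.4661 0.0034] long axis deg 115.9 IoU 0.903
box yellow [ 0.6626 -0.1465] 0.1 0.965
box red [ 0.5911 -0.287 ] 4.1 0.965
box white hidden
box blue [ 0.4678 -0.2737] -4.9 0.901
box green [ 0.4591 -0.3984] -1.9 0.863
```

Request:
{"fn": "step_arm", "kwargs": {
  "increments": [
    {"dp":[0.042,-0.014,0],"yaw":0,"grip":0.42},
    {"dp":[0,0,-0.29],"yaw":0,"grip":0.42},
    {"dp":[0,0,-0.29],"yaw":0,"grip":0.42},
    {"dp":[0,0,-0.25],"yaw":0,"grip":0.42},
    {"dp":[0,0,-0.14],"yaw":0,"grip":0.42}
  ]
}}

```text
clock: 40.28
position: [0.4665, 0.0008, 0.0358]
ee_rot: [-0.001, 0.529, 0.849, -0.001]
contact_force: [-0.0, -0.2, 0.5]
width: 0.0361
gripper_force: 0.0
```

Request:
{"fn": "step_arm", "kwargs": {
  "increments": [
    {"dp":[0,0,0],"yaw":0,"grip":0.42},
    {"dp":[0,0,0],"yaw":0,"grip":0},
    {"dp":[0,0,0],"yaw":0,"grip":0},
    {"dp":[0,0,0],"yaw":0,"grip":0}
  ]
}}

```text
clock: 40.78
position: [0.4674, 0.0017, 0.0394]
ee_rot: [0.001, 0.528, 0.849, 0.001]
contact_force: [-0.4, -0.0, -1.2]
width: 0.0225
gripper_force: 61.6
```

Request:
{"fn": "step_arm", "kwargs": {
  "increments": [
    {"dp":[0,0,0.2],"yaw":0,"grip":0},
    {"dp":[0,0,0.25],"yaw":0,"grip":0},
    {"dp":[0,0,0],"yaw":0,"grip":0}
  ]
}}

```text
clock: 41.15
position: [0.4698, 0.0015, 0.1324]
ee_rot: [0.005, 0.528, 0.849, 0.002]
contact_force: [0.5, -0.1, -1.6]
width: 0.0226
gripper_force: 61.9
```

Request:
{"fn": "step_arm", "kwargs": {
  "increments": [
    {"dp":[0.078,-0.182,0],"yaw":0.96,"grip":0},
    {"dp":[0.078,-0.182,0],"yaw":0.96,"grip":0},
    {"dp":[0.078,-0.182,0],"yaw":0.96,"grip":0},
    {"dp":[0.078,-0.182,0],"yaw":0.96,"grip":0},
    {"dp":[0.078,-0.182,0],"yaw":0.96,"grip":0}
  ]
}}

```text
clock: 41.78
position: [0.5444, -0.181, 0.1273]
ee_rot: [-0.001, 0.193, 0.981, 0.0]
contact_force: [-0.2, 1.2, 0.3]
width: 0.0227
gripper_force: 61.7
```

Request:
{"fn": "step_arm", "kwargs": {
  "increments": [
    {"dp":[0.078,-0.182,0],"yaw":0.96,"grip":0},
    {"dp":[0.078,-0.182,0],"yaw":0.96,"grip":0},
    {"dp":[0.078,-0.182,0],"yaw":0.96,"grip":0},
    {"dp":[0,0,0],"yaw":0,"grip":0}
  ]
}}

```text
clock: 42.28
position: [0.592, -0.292, 0.1268]
ee_rot: [-0.0, -0.018, 1.0, -0.0]
contact_force: [-0.3, 1.2, -2.3]
width: 0.0221
gripper_force: 61.8
```

Held and over the red box. Lower, release, and withdraw clear of the boxes for a final look.

Request:
{"fn": "step_arm", "kwargs": {
  "increments": [
    {"dp":[0,0.02,-0.22],"yaw":0,"grip":0},
    {"dp":[0,0,-0.19],"yaw":0,"grip":0},
    {"dp":[0,0,0],"yaw":0,"grip":0},
    {"dp":[0,0,0],"yaw":0,"grip":0.42},
    {"dp":[0,0,0],"yaw":0,"grip":0.42}
  ]
}}

```text
clock: 42.9
position: [0.5928, -0.2859, 0.0485]
ee_rot: [0.002, -0.019, 1.0, -0.001]
contact_force: [0.3, -0.6, 0.2]
width: 0.0356
gripper_force: 0.0
```

Request:
{"fn": "step_arm", "kwargs": {
  "increments": [
    {"dp":[0,0,0.28],"yaw":0,"grip":0.42},
    {"dp":[0,0,0.3],"yaw":0,"grip":0.42},
    {"dp":[-0.15,0.2,0.15],"yaw":0,"grip":0.42},
    {"dp":[-0.18,0.25,0],"yaw":0,"grip":0.42},
    {"dp":[-0.18,0.25,0],"yaw":0,"grip":0.42}
  ]
}}

```text
clock: 43.52
position: [0.4892, -0.1444, 0.1947]
ee_rot: [0.002, -0.019, 1.0, -0.001]
contact_force: [0.4, 0.1, 0.8]
width: 0.0361
gripper_force: 0.0
```

Request:
{"fn": "step_arm", "kwargs": {
  "increments": [
    {"dp":[-0.18,0.25,0],"yaw":0,"grip":0.42},
    {"dp":[-0.18,0.25,0],"yaw":0,"grip":0.42},
    {"dp":[-0.18,0.25,0],"yaw":0,"grip":0.42},
    {"dp":[-0.05,0.3,0],"yaw":0,"grip":0.42},
    {"dp":[0,0.3,0],"yaw":0,"grip":0.42}
  ]
}}

```text
clock: 44.15
position: [0.371, 0.1261, 0.1944]
ee_rot: [0.003, -0.019, 1.0, 0.0]
contact_force: [1.9, -1.4, 0.1]
width: 0.0359
gripper_force: 0.0
```

Request:
{"fn": "step_arm", "kwargs": {
  "increments": [
    {"dp":[0,0.3,0],"yaw":0,"grip":0.42},
    {"dp":[0,0.3,0],"yaw":0,"grip":0.42},
    {"dp":[0,0,0],"yaw":0,"grip":0.42},
    {"dp":[0,0,0],"yaw":0,"grip":0.42}
  ]
}}

```text
clock: 44.65
position: [0.3714, 0.2445, 0.1932]
ee_rot: [0.001, -0.02, 1.0, -0.0]
contact_force: [0.1, -1.0, -0.6]
width: 0.0361
gripper_force: 0.0
```

```bash
python3 - <<'E'
from boxes import *
im=shot('top','t13'); boxes('t13')
cv2.imwrite('pics/c13.png',cv2.resize(im[90:320,255:485],None,fx=2.6,fy=2.6,interpolation=cv2.INTER_CUBIC))
E
python3 wbox.py t13
```

```text
box yellow [ 0.6622 -0.1466] -0.4 0.969
box red [ 0.5909 -0.2877] 3.5 0.968
box white hidden
box blue [ 0.468  -0.2738] -5.4 0.902
box green [ 0.4593 -0.3966] -0.8 0.863
((452.0028381347656, 187.76876831054688), (32.84435272216797, 23.188722610473633), 81.25383758544922) [ 0.5984 -0.3939  0.005 ]
```

View pics/c13.png

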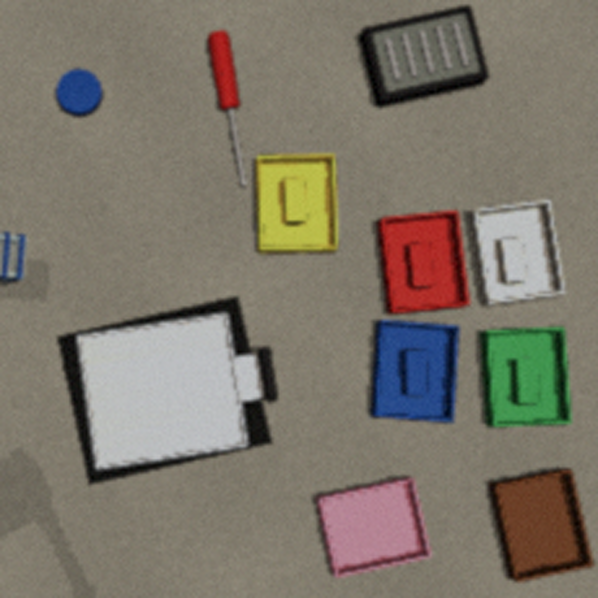

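The final view shows every sleeve in its own box: yellow (293,200), red (418,264), white (512,262), blue (415,372), green (523,382). The empty tray is on its mat at (165,392), and the cap and screwdriver are in place.

```bash
python3 -c "
from rig import ticket; print(ticket.sign_off())"
```

```text
the job is handed in; nothing more can be done
None
```

Job handed in at about 45 s on the robot's clock: all five sleeves were tapped out and lie in the boxes of their own colour, and the tray is back on its mat. The cap and screwdriver are where they were; I never went near the ring gauge, but it was outside my last picture.

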